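# Spray the swab forceps and hang them up to dry

### The arm

A 6-joint arm with a two-finger parallel gripper is mounted at the origin on the work surface. World frame = base frame: x ahead of the robot, y to its left, z up, the work surface at z = 0. Lengths are in m, angles in rad, forces in N, time in s.
With the tool pointing down it reaches from about 0.375 to 0.9 m from the base axis. Payload 3.1 kg.
Tool frame: the origin (TCP) lies on the centre line of the jaws, within the pads' length; the fingertips stand 25 mm ahead of it and the grasp point (between the pads) lies 6 mm ahead of it; z points along the fingers, y is the line along which they close (so a half turn about z gives the same grasp; the last joint's range is limited). The gripper opens to 87 mm and grips with 3 to 60 N. Pads are 19 mm wide; open, the fingers measure 117 mm over their backs; the gripper's body (75 mm by 190 mm) begins 51 mm behind the grasp point.
Start: joints at [1.105, 0.527, 1.433, -0, 1.181, -0.178], TCP at [0.177, 0.599, 0.223] pointing down, gripper open.
Joint ranges: [-3.08, 3.08], [-0.75, 2.2], [0.22, 2.44], [-1.43, 4.57], [0, 2.65], [-2.85, 2.85]. Speed limits (rad/s): [2.79, 2.79, 3.14, 3.14, 3.14, 3.14].

### API

Orientations are given as a unit quaternion [x, y, z, w].
In Python, from station import ctrl gives the robot as it stands.
- The arm moves only by the tool apply_moves, never from a script. Its argument "targets" is a list of rows, each an object with "offset": the shift along the tool's x, y, z in mm, a list of three; "turn": the turn, a rotation vector about the tool's x, y, z in rad, a list of three. In form: [{"offset": [x, y, z], "turn": [rx, ry, rz]}, ...]. A call has 1 to 12 rows; each row is the pose to reach, as a shift and turn from the pose commanded when the call began, along the tool's axes at that moment; what a row does not reach only later rows make up. A row lasts 1/12 s, in which the tool goes at most 41.7 mm and 7.16 degrees, less where a joint would pass 70% of its speed; a pose out of reach is approached as far as the arm can. A call with a gripper value outside its range is refused whole. "hand" is the closure, from 0 (fully open) to 1 (shut), set as the call begins (left out, the last holds). The fingers move at their own pace and stop on an object; the grip force is fixed at half the most. Time passes only in rows, so rows that repeat a pose let the fingers close. It gives the time, the measured TCP pose, the force, the opening and the grip force at its end, in the units of the state.
- ctrl.observe(): the state, without advancing time (a new reading comes with each control period).
- ctrl.read_camera(name): name is "side" or "top"; returns a dict with "pixels" (400x640x3 uint8, blue, green, red), "z_map" (400x640 float32, m along the optical axis (not along the pixel's ray), 0 where there is no reading), "fov_y" (degrees; the focal length in pixels is half the picture's height over the tangent of half this angle, whatever the lens; pixels are square), "cx", "cy" (the principal point, pixels), "position" and "rotation" of the camera in the world. Camera axes: x right, y down, z forward; pixel columns grow to the right and rows downward; lengths in m; the calibration is good to about 2 mm. A picture is of the moment at which its call begins.
- ctrl.close_job(): hands the job in; it is judged then, once.
The state is a dict: "clock": time; "joints": joint angles; "joint_velocities": joint speeds; "effort": joint torques, N m; "ee_pos": TCP position; "tool_rot": TCP orientation; "ft_force": force on the tool from outside, world axes, zero at the start; "moment": the same for the moment, N m; "finger_gap": finger opening in m; "grasp_force": force on a finger pad.
Only numpy, scipy, OpenCV 4.12 (cv2) and the standard library are available. Lean on these libraries where they do the work, as an engineer would, in place of code of your own. Each camera call takes 0.05 s, during which the arm holds its last target. There are 200 camera calls.

### The job

Disinfect the used swab forceps lying in the tray: press the spray pump's head right down to its stop and let it come all the way up again, without leaning hard on the bottle. While the spray acts, bring the swinging hook of the drying stand to rest, then hang the forceps on it by one of their finger rings and leave them hanging quietly. Do not disturb the tube rack or the test cassettes.

Things in the scene. Friction and masses are not known exactly. Their poses are not given: they have to be found in the camera images.
- dispenser: Fixed bench stand: white spray bottle (68 mm diameter) upright in a black clamp ring. Origin: on the table, on the vertical axis of bottle and pump head; z up; nozzle and tray lie on its -x side. Base plate 130 x 120 x 8 mm, 138 mm high post 58 mm behind the axis (+x). The bottle sits higher or lower in its clamp each time (not measured). The clamp bears 60 N; more is leaning too hard.
- pump (a joint): White spray head on the bottle: flat top 27 mm wide, a 13 mm thick nozzle sticks out 22 mm to the dispenser's -x, 8 mm below the top. At rest the top is 208 to 238 mm above the table: feel or look for it. Value: its travel straight down in m, 0 up, 0.012 at its stop; takes about 4 N at the start, 11 N at the stop, springs back by itself.
- tray: Fixed open plastic tray, 235 (x) x 205 (y) x 22 mm high, walls and floor 4 mm; origin: centre of its underside on the table. The forceps lie flat on its floor.
- forceps_grip (a point): Ring-handled steel forceps, one rigid piece 190 mm long, 7 mm thick, 70 to 120 g. This point: between the shanks near the centre of mass, half-way up (3.5 mm above the tray floor); 21 mm wide here (y). x runs along the forceps towards the rings (ring ends 79 mm from here), the jaws end 112 mm the other way; z is normal to the flat side, up as it lies.
- ring_a (a point): Centre of the finger ring on the +y side of the forceps: bar 6 mm thick, opening 26 mm, outside 38 mm; 60 mm from forceps_grip along x and 19.5 mm along y. Same axes.
- ring_b (a point): Centre of the other, equal finger ring, on the -y side: 60 mm from forceps_grip along x and -19.5 mm along y. Same axes.
- hook_stand: Fixed drying stand. Origin: on the table straight below the hook's pivot; z up, -x is the side to which the hook is open. Base plate 200 x 130 x 8 mm (from 25 mm before to 175 mm behind the origin), 440 mm high post 130 mm behind the origin (+x), an arm 424 mm up reaching forward from it to the pivot, which is 410 mm above the table.
- hook (a joint): Swing of the pendant wire hook in rad about the stand's x axis: 0 plumb, + towards the stand's +y. From the start it swings freely sideways (up to 0.38 rad, period 0.9 s) and hardly dies down until something stops it; it cannot move along x. When plumb the 6 mm wire runs straight down from the pivot to 251 mm height, then bends to -x in a half circle (see hook_seat, hook_tip).
- hook_seat (a point): Wire centre at the lowest point of the hook's bend, where the bar of a hung ring rests; it swings with the hook. Plumb: 235 mm above the table, at stand x = -16 mm, y = 0. Axes as the stand's when plumb.
- hook_tip (a point): Ball (8 mm) at the open end of the hook; from the bend the wire slants up and outward to it. Plumb: 270 mm above the table, at stand x = -46 mm, y = 0; the mouth between it and the straight wire is 46 mm wide.
- rack: Bystander, loose: white rack with four capped sample tubes, 50 x 125 x 68 mm high; origin: centre of its underside.
- cassette_a: Bystander, loose: flat white test cassette 20 x 70 x 5 mm; origin: centre of its underside.
- cassette_b: Bystander, loose: a second, equal test cassette; origin: centre of its underside.
Things that resemble listed ones, but are neither listed nor needed, are in the scene too. Of the things shaped like the part that bears forceps_grip, the bare steel one is meant.

How it is judged:
On the way, in this order (a step that is already met when the one before it is completed fails the run):
1. the pump head is pressed down to its stop (at least 11 of 12 mm) while the forceps lie in the tray (value of joint pump above 0.011 m and distance of forceps_grip from where it was at the start of the episode below 0.03 m).
2. the pump head has come up again (less than 1 mm down) (value of joint pump below 0.001 m), for 0.1 s.
3. the hook is at rest (within 0.1 rad of plumb, slower than 0.3 rad/s, for 0.5 s) while both rings of the forceps are still over 45 mm from its seat (value of joint hook between -0.1 and 0.1 rad and velocity of joint hook between -0.3 and 0.3 rad/s and distance between each of ring_a, ring_b and hook_seat above 0.045 m), for 0.5 s.
At the end, for the whole second after the job is handed in: One finger ring hangs in the hook's bend (ring centre within 20 mm of the hook's seat), the forceps hang rings up (within 0.8 rad of vertical), the hook hangs quietly (within 0.2 rad of plumb, slower than 1 rad/s), and the pump head is up (less than 1 mm down) (distance between any of ring_a, ring_b and hook_seat below 0.02 m and angle between forceps_grip's own x axis and vertical below 0.8 rad and value of joint hook between -0.2 and 0.2 rad and velocity of joint hook between -1 and 1 rad/s and value of joint pump below 0.001 m); the robot touches nothing.
It fails at once if the dispenser is pushed with more than 60 N (contact force between dispenser and anything else above 60 N).
It fails at once if the tube rack or a test cassette is moved by more than 20 mm (distance of any of rack, cassette_a, cassette_b from where it was at the start of the episode above 0.02 m).
It also fails if it takes over 72 s, if anything falls off the work surface, if the arm or the gripper's body presses on something with over 40 N, if the wrist force passes 120 N, or if a joint passes its speed limit or range.

## Working session

There is one attempt and no reset: what is moved stays moved. The work goes in short steps, Python scripts to look and compute and a tool call to move; the robot and the scene stay as the last step left them, time stands still between calls to the robot, and variables do not carry over. Pictures are saved under pics/ and viewed, at most 10 in all, crops included, and the job is handed in when it is done.

Besides the shell and the picture viewer there is one more tool, called as a command line: name --argument value ..., lists and objects as JSON in quotes. apply_moves: Moves the arm, as the interface text tells. Its arguments: {"type":"object","properties":{"targets":{"type":"array"},"hand":{"type":"number"}},"required":["targets"]}

```bash
mkdir -p pics; ls
cat > h.py <<'E'
import numpy as np, cv2
from station import ctrl
from scipy.spatial.transform import Rotation as R
def cam(n):
    c=ctrl.read_camera(n); c['pixels']=np.asarray(c['pixels']); c['z_map']=np.asarray(c['z_map'])
    c['f']=c['pixels'].shape[0]/2/np.tan(np.radians(c['fov_y'])/2)
    r=np.array(c['rotation'],float); c['R']=r if r.shape==(3,3) else R.from_quat(r).as_matrix()
    c['p']=np.array(c['position']); return c
def ray(c,u,v): return c['R']@np.array([(u-c['cx'])/c['f'],(v-c['cy'])/c['f'],1.])
def plane(c,u,v,z):
    d=ray(c,u,v); return c['p']+d*(z-c['p'][2])/d[2]
def cloud(c):
    v,u=np.mgrid[:400,:640]; z=c['z_map']
    P=np.stack([(u-c['cx'])/c['f']*z,(v-c['cy'])/c['f']*z,z],-1)@c['R'].T+c['p']; P[z==0]=np.nan; return P
def proj(c,P):
    q=c['R'].T@(np.array(P)-c['p']); return q[:2]/q[2]*c['f']+[c['cx'],c['cy']]
E
python3 - <<'E'
from h import *
import pickle
o=ctrl.observe(); print({k:np.round(v,3) for k,v in o.items()})
for n in('side','top'):
    c=cam(n); pickle.dump(c,open(n+'.pkl','wb')); cv2.imwrite(f'pics/{n}0.png',c['pixels'])
    print(n,c['p'],c['R'].round(3),c['f'],c['cx'],c['cy'],(c['z_map']==0).mean())
E
```

```text
pics
{'clock': np.float64(0.0), 'joints': array([ 1.105,  0.528,  1.434,  0.   ,  1.181, -0.178]), 'joint_velocities': array([ 0.001, -0.   ,  0.001, -0.   ,  0.   , -0.001]), 'effort': array([  0.   , -44.005, -17.659,   0.063,   0.058,  -0.   ]), 'ee_pos': array([0.176, 0.599, 0.222]), 'tool_rot': array([ 0.143,  0.99 , -0.001, -0.   ]), 'ft_force': array([-0.209, -0.009,  1.14 ]), 'moment': array([ 0.009, -0.018, -0.018]), 'grasp_force': np.float64(0.0), 'finger_gap': np.float64(0.087)}
side [0.14966719 0.99577005 1.37516012] [[-0.95  -0.236  0.202]
 [-0.311  0.737 -0.6  ]
 [-0.007 -0.633 -0.774]] 461.6500488806029 321.10667759613216 200.79959442974524 0.003953125
top [0.35229524 0.1190054  1.57760544] [[-0.02  -0.998  0.054]
 [-1.     0.02  -0.006]
 [ 0.004 -0.054 -0.999]] 496.41334004789286 311.6184346249233 209.2500044901651 0.0039453125
```

View pics/side0.png

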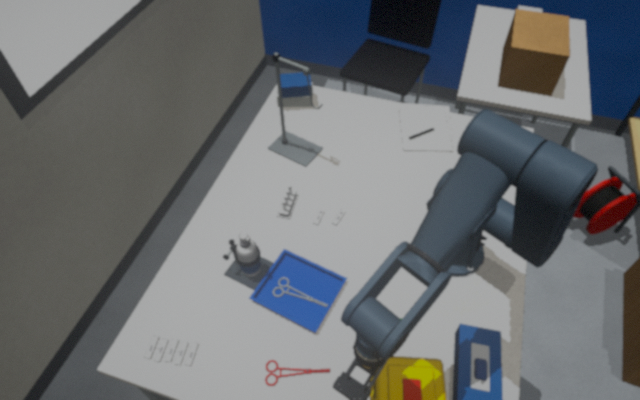

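View pics/top0.png

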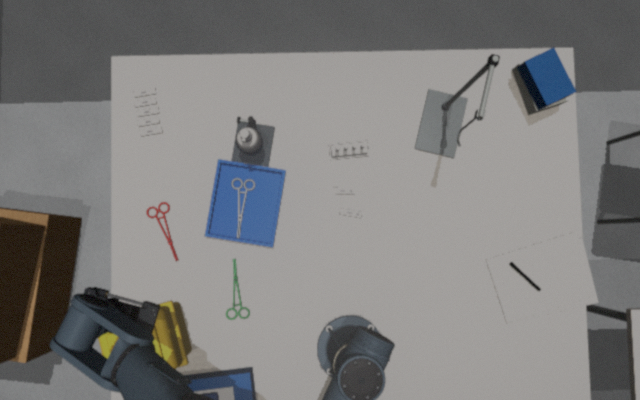

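```bash
cat > m.py <<'E'
from h import *
import pickle
T=pickle.load(open('top.pkl','rb')); S=pickle.load(open('side.pkl','rb'))
for n,c in(('top',T),('side',S)):
    P=cloud(c); hsv=cv2.cvtColor(c['pixels'],cv2.COLOR_BGR2HSV)
    print(n,'table z',np.nanmedian(P[250:300,400:450,2]) if n=='top' else np.nanmedian(P[220:250,350:400,2]))
    def rect(m,name):
        cs,_=cv2.findContours(m.astype(np.uint8),0,2)
        for k in sorted(cs,key=cv2.contourArea)[-2:]:
            if cv2.contourArea(k)<30: continue
            print(name,cv2.minAreaRect(k))
    if n=='top': box=(slice(155,255),slice(200,290))
    else: box=(slice(245,335),slice(245,350))
    blue=np.zeros((400,640),bool); blue[box]=(hsv[box][...,0]>100)&(hsv[box][...,0]<130)&(hsv[box][...,1]>120)
    k=max(cv2.findContours(blue.astype(np.uint8),0,2)[0],key=cv2.contourArea)
    hull=np.zeros((400,640),np.uint8); cv2.fillConvexPoly(hull,cv2.convexHull(k),1)
    bp=cv2.boxPoints(cv2.minAreaRect(k)); 
    print('tray',cv2.contourArea(k)); Q=np.array([plane(c,u,v,.022)[:2] for u,v in bp]); print(Q.round(3),Q.mean(0))
    f=(cv2.erode(hull,np.ones((9,9)))>0)&~blue&(hsv[...,1]<110)
    v,u=np.nonzero(f); X=np.array([plane(c,a,b,.0075)[:2] for a,b in zip(u,v)])
    w,V=np.linalg.eigh(np.cov(X.T)); ax=V[:,1]; s=(X-X.mean(0))@ax
    print('forceps n',len(u),'mean',X.mean(0),'axis',ax,s.min(),s.max(),np.degrees(np.arctan2(ax[1],ax[0])))
    # tall things
    for nm,lo,hi,xy in(('pump',.195,.26,(.4,.9,.2,.45)),('arm/pivot',.395,.46,(.4,1.1,-.6,-.05)),('hook',.2,.39,(.4,1.,-.6,-.05)),('rack',.03,.1,(.4,.8,-.2,.15))):
        m=(P[...,2]>lo)&(P[...,2]<hi)&(P[...,0]>xy[0])&(P[...,0]<xy[1])&(P[...,1]>xy[2])&(P[...,1]<xy[3])
        q=P[m]; 
        if len(q): print(nm,len(q),'min',q.min(0).round(3),'max',q.max(0).round(3),'med',np.median(q,0).round(3))
        if nm=='pump' and len(q): print(' top pts z',np.sort(q[:,2])[-25:].round(3), q[q[:,2]>q[:,2].max()-.006].mean(0).round(3))
        if nm=='rack' and len(q): 
            print(cv2.minAreaRect((q[:,:2]*1000).astype(np.float32)))
    g=np.abs(P[...,2]-.008)<.006; 
    m=g&(c['pixels'].mean(-1)<150)&(P[...,0]>.5)&(P[...,0]<1)&(P[...,1]<-.1)&(P[...,1]>-.5)
    k=max(cv2.findContours(m.astype(np.uint8),0,2)[0],key=cv2.contourArea); r=cv2.boxPoints(cv2.minAreaRect(k))
    print('plate',np.array([plane(c,a,b,.008)[:2] for a,b in r]).round(3))
E
python3 m.py
```

```text
top table z -0.00014770835821631412
tray 4966.0
[[0.362 0.444]
 [0.601 0.402]
 [0.562 0.194]
 [0.323 0.238]] [0.46195984 0.31922042]
forceps n 496 mean [0.47231823 0.33278469] axis [-0.9939975   0.10940275] -0.07078339207034715 0.11601036007482181 173.7191118530296
pump 96 min [0.619 0.282 0.197] max [0.654 0.307 0.217] med [0.638 0.295 0.21 ]
 top pts z [0.212 0.212 0.212 0.212 0.212 0.212 0.213 0.213 0.213 0.213 0.214 0.214
 0.214 0.214 0.214 0.214 0.215 0.215 0.215 0.215 0.215 0.216 0.217 0.217
 0.217] [0.637 0.295 0.214]
arm/pivot 471 min [ 0.62  -0.334  0.395] max [ 0.771 -0.278  0.444] med [ 0.701 -0.307  0.429]
hook 263 min [ 0.584 -0.327  0.2  ] max [ 0.764 -0.281  0.39 ] med [ 0.752 -0.317  0.296]
rack 84 min [ 0.608 -0.054  0.03 ] max [0.635 0.032 0.076] med [ 0.623 -0.005  0.066]
((620.4909057617188, -11.161426544189453), (20.692190170288086, 86.829345703125), 6.433938026428223)
plate [[ 0.622 -0.216]
 [ 0.823 -0.269]
 [ 0.788 -0.407]
 [ 0.587 -0.353]]
side table z -0.00045441401739165777
tray 4134.5
[[0.595 0.404]
 [0.585 0.18 ]
 [0.324 0.24 ]
 [0.354 0.449]] [0.46457101 
[... 158 characters left out ...]
[0.618 0.281 0.195] max [0.654 0.309 0.215] med [0.636 0.3   0.209]
 top pts z [0.211 0.211 0.211 0.211 0.211 0.211 0.211 0.211 0.211 0.211 0.211 0.211
 0.211 0.211 0.211 0.211 0.212 0.212 0.212 0.213 0.213 0.213 0.213 0.214
 0.215] [0.637 0.297 0.211]
arm/pivot 221 min [ 0.619 -0.335  0.395] max [ 0.771 -0.277  0.441] med [ 0.7   -0.305  0.425]
hook 222 min [ 0.578 -0.33   0.201] max [ 0.764 -0.288  0.389] med [ 0.752 -0.318  0.296]
rack 94 min [ 0.612 -0.062  0.03 ] max [0.632 0.035 0.073] med [ 0.623 -0.005  0.057]
((620.8561401367188, -13.898025512695312), (18.24615478515625, 97.07327270507812), 5.054514408111572)
plate [[ 0.81  -0.262]
 [ 0.819 -0.409]
 [ 0.591 -0.343]
 [ 0.592 -0.204]]
```

Run:
```python
import cv2,numpy as np
a=cv2.imread('pics/top0.png');
A=cv2.resize(a[100:250,205:305],None,fx=4,fy=4,interpolation=2)
B=cv2.resize(a[45:195,405:505],None,fx=4,fy=4,interpolation=2)
cv2.imwrite('pics/crop1.png',np.hstack([A,B]))
```

```text
(no output)
```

View pics/crop1.png

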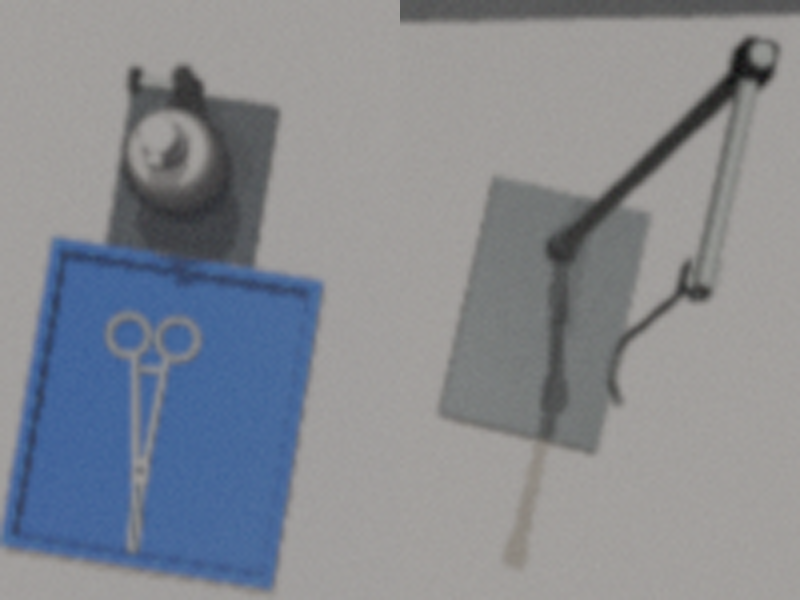

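```bash
cat >> h.py <<'E'
def tool(yaw,pitch):
    """pitch 0 = pointing down, pi/2 = horizontal along heading yaw; tool y ~ left of heading, tool x ~ -heading when down"""
    h=np.array([np.cos(yaw),np.sin(yaw),0]); z=h*np.sin(pitch)-np.array([0,0,1])*np.cos(pitch)
    y=np.array([-h[1],h[0],0]); return np.stack([np.cross(y,z),y,z],1)
def delta(p,Rt,p0=None,R0=None):
    o=ctrl.observe()
    p0=np.array(o['ee_pos']) if p0 is None else np.array(p0); R0=R.from_quat(o['tool_rot']).as_matrix() if R0 is None else R0
    return (R0.T@(np.array(p)-p0)*1000).round(1), R.from_matrix(R0.T@Rt).as_rotvec().round(3)
def st():
    o=ctrl.observe(); print({k:np.round(o[k],4).tolist() for k in('clock','joints','ee_pos','tool_rot','ft_force','finger_gap','grasp_force')})
E
python3 - <<'E'
from h import *
import pickle
T=pickle.load(open('top.pkl','rb')); S=pickle.load(open('side.pkl','rb'))
A=[]
for n,c in(('t',T),('s',S)):
    P=cloud(c); 
    m=(P[...,2]>.415)&(P[...,2]<.46)&(P[...,0]>.5)&(P[...,0]<1)&(P[...,1]>-.5)&(P[...,1]<-.1); q=P[m]
    r=cv2.minAreaRect((q[:,:2]*1000).astype(np.float32)); print(n,'arm',len(q),r,cv2.fitLine((q[:,:2]).astype(np.float32),cv2.DIST_HUBER,0,.01,.01).ravel(), 'z',np.median(q[:,2]))
    for lo,hi in((.1,.13),(.13,.16),(.16,.19),(.204,.23),(.209,.23)):
        m=(P[...,2]>lo)&(P[...,2]<hi)&(P[...,0]>.55)&(P[...,0]<.8)&(P[...,1]>.2)&(P[...,1]<.4); q=P[m]
        print(lo,len(q),cv2.minAreaRect((q[:,:2]*1000).astype(np.float32)))
print(tool(-.286,0)-R.from_quat(ctrl.observe()['tool_rot']).as_matrix())
Rt=tool(-.17,0)
print(delta([.638,.296,.33],Rt))
E
```

```text
t arm 440 ((696.2031860351562, -306.56939697265625), (21.874208450317383, 152.80807495117188), 75.83660888671875) [ 0.96827936 -0.24987008  0.70127475 -0.30626932] z 0.42922309938688996
0.1 224 ((655.3478393554688, 294.1688232421875), (80.00871276855469, 108.29564666748047), 84.20968627929688)
0.13 312 ((654.7322387695312, 299.2721862792969), (94.6893539428711, 66.78395080566406), 15.632229804992676)
0.16 49 ((639.09033203125, 292.74346923828125), (31.78110694885254, 37.80437088012695), 21.907699584960938)
0.204 90 ((636.63916015625, 294.85821533203125), (34.306007385253906, 23.207916259765625), 0.7730771899223328)
0.209 59 ((636.7401733398438, 297.2616271972656), (23.568275451660156, 31.941843032836914), 63.09891128540039)
s arm 179 ((694.81396484375, -304.7765197753906), (25.561992645263672, 153.25486755371094), 75.54927825927734) [ 0.96965384 -0.24448203  0.6996592  -0.30484962] z 0.426630558773919
0.1 252 ((654.0751953125, 295.990234375), (79.06988525390625, 108.05474090576172), 85.0855712890625)
0.13 263 ((655.4761962890625, 301.2708435058594), (98.76497650146484, 60.2867317199707), 5.301620960235596)
0.16 73 ((637.39404296875, 297.92376708984375), (32.69910430908203, 31.407405853271484), 47.98145294189453)
0.204 64 ((635.9207763671875, 295.1378173828125), (35.8781852722168, 27.826416015625), 1.3487449884414673)
0.209 39 ((633.5703125, 300.5722961425781), (22.983205795288086, 34.212791442871094), 59.47993850708008)
[[-2.32545588e-04 -7.88379594e-04  8.32485206e-04]
 [-7.89430705e-04  2.34026092e-04  1.71415912e-03]
 [-3.13530057e-04  1.87964678e-03 -1.81568821e-06]]
(array([-528.3, -160.2, -108. ]), array([-0.002, -0.   , -0.117]))
```

apply_moves --targets '[{"offset": [0,0,-40],"turn": [0,0,0]},{"offset": [0,0,-80],"turn": [0,0,0]},{"offset": [-40,-12,-108],"turn": [0,0,-0.02]},{"offset": [-80,-24,-108],"turn": [0,0,-0.04]},{"offset": [-120,-36,-108],"turn": [0,0,-0.06]},{"offset": [-160,-48,-108],"turn": [0,0,-0.08]},{"offset": [-200,-60,-108],"turn": [0,0,-0.1]},{"offset": [-240,-73,-108],"turn": [0,0,-0.117]},{"offset": [-280,-85,-108],"turn": [0,0,-0.117]},{"offset": [-320,-97,-108],"turn": [0,0,-0.117]},{"offset": [-360,-109,-108],"turn": [0,0,-0.117]},{"offset": [-400,-121,-108],"turn": [0,0,-0.117]}]' --hand 1

```text
clock: 1.1
ee_pos: [0.5202, 0.3733, 0.3302]
tool_rot: [0.085, 0.996, -0.0, -0.001]
ft_force: [0.4, 0.6, 0.2]
finger_gap: 0.0149
grasp_force: 0.0
```

apply_moves --targets '[{"offset": [0,0,0],"turn": [0,0,0]}]'

```text
clock: 1.18
ee_pos: [0.5259, 0.3697, 0.3296]
tool_rot: [0.089, 0.996, -0.001, 0.002]
ft_force: [0.2, 0.3, 0.4]
finger_gap: 0.0083
grasp_force: 0.0
```

```bash
python3 -c "
from h import *
st(); print(delta([.638,.296,.265],tool(-.17,0)))"
```

```text
{'clock': 1.1833, 'joints': [0.4413, 0.4587, 1.2491, -0.0044, 1.4317, -0.9515], 'ee_pos': [0.5259, 0.3697, 0.3296], 'tool_rot': [0.0886, 0.9961, -0.0013, 0.002], 'ft_force': [0.2498, 0.2935, 0.4432], 'finger_gap': 0.0083, 'grasp_force': 0.0}
(array([-123.1,  -52.6,   65.3]), array([-0.002,  0.004, -0.007]))
```

apply_moves --targets '[{"offset": [-38,-16,10],"turn": [0,0,0]},{"offset": [-76,-32,20],"turn": [0,0,0]},{"offset": [-110,-47,35],"turn": [0,0,0]},{"offset": [-123,-52.6,45],"turn": [0,0,0]},{"offset": [-123,-52.6,55],"turn": [0,0,0]},{"offset": [-123,-52.6,65],"turn": [0,0,0]},{"offset": [-123,-52.6,75],"turn": [0,0,0]},{"offset": [-123,-52.6,80],"turn": [0,0,0]},{"offset": [-123,-52.6,84],"turn": [0,0,0]},{"offset": [-123,-52.6,86],"turn": [0,0,0]},{"offset": [-123,-52.6,86],"turn": [0,0,0]}]'

```text
clock: 2.1
ee_pos: [0.6307, 0.3031, 0.2449]
tool_rot: [0.084, 0.996, -0.0, -0.0]
ft_force: [-0.6, -0.5, -0.1]
finger_gap: 0.0003
grasp_force: 0.0
```

```bash
python3 -c "
from h import *
st(); print(delta([.638,.296,.239],tool(-.17,0)))"
```

```text
{'clock': 2.1, 'joints': [0.2887, 0.6128, 1.2012, 0.0, 1.3277, -1.1136], 'ee_pos': [0.6307, 0.3031, 0.2449], 'tool_rot': [0.0842, 0.9965, -0.0, -0.0], 'ft_force': [-0.6408, -0.5418, -0.128], 'finger_gap': 0.0003, 'grasp_force': 0.0}
(array([-8.4, -5.8,  5.9]), array([-0.   , -0.   ,  0.001]))
```

apply_moves --targets '[{"offset": [-8.4,-5.8,0],"turn": [0,0,0]},{"offset": [-8.4,-5.8,2],"turn": [0,0,0]},{"offset": [-8.4,-5.8,4],"turn": [0,0,0]},{"offset": [-8.4,-5.8,5],"turn": [0,0,0]},{"offset": [-8.4,-5.8,6],"turn": [0,0,0]},{"offset": [-8.4,-5.8,6],"turn": [0,0,0]}]'

```text
clock: 2.6
ee_pos: [0.6385, 0.2951, 0.2384]
tool_rot: [0.085, 0.996, -0.0, -0.0]
ft_force: [-0.5, 1.0, -0.2]
finger_gap: 0.0004
grasp_force: 0.0
```

apply_moves --targets '[{"offset": [0,0,1],"turn": [0,0,0]},{"offset": [0,0,2],"turn": [0,0,0]},{"offset": [0,0,3],"turn": [0,0,0]},{"offset": [0,0,3],"turn": [0,0,0]}]'

```text
clock: 2.93
ee_pos: [0.6385, 0.2951, 0.2355]
tool_rot: [0.085, 0.996, -0.0, -0.0]
ft_force: [0.1, -0.4, 0.2]
finger_gap: 0.0004
grasp_force: 0.0
```

Tips at 0.2105; no contact yet. Continue.

apply_moves --targets '[{"offset": [0,0,1],"turn": [0,0,0]},{"offset": [0,0,2],"turn": [0,0,0]},{"offset": [0,0,3],"turn": [0,0,0]},{"offset": [0,0,3],"turn": [0,0,0]}]'

```text
clock: 3.27
ee_pos: [0.6386, 0.2951, 0.2324]
tool_rot: [0.085, 0.996, -0.0, -0.0]
ft_force: [-0.9, 1.0, 0.2]
finger_gap: 0.0006
grasp_force: 0.0
```

apply_moves --targets '[{"offset": [0,0,1],"turn": [0,0,0]},{"offset": [0,0,2],"turn": [0,0,0]},{"offset": [0,0,3],"turn": [0,0,0]},{"offset": [0,0,3],"turn": [0,0,0]}]'

```text
clock: 3.6
ee_pos: [0.6386, 0.2951, 0.2294]
tool_rot: [0.085, 0.996, -0.0, -0.0]
ft_force: [0.1, 0.8, 0.2]
finger_gap: 0.0001
grasp_force: 0.0
```

Run:
```python
from h import *
s=cam('side'); t=cam('top'); st()
print(proj(s,[.638,.296,.21]),proj(t,[.638,.296,.21]), proj(s,[.638,.296,.2044]))
a=cv2.resize(s['pixels'][180:300,190:310],None,fx=4,fy=4,interpolation=2)
b=cv2.resize(t['pixels'][80:200,190:290],None,fx=4,fy=4,interpolation=2)
cv2.imwrite('pics/p1.png',np.hstack([a,b]))
P=cloud(s); m=(P[...,2]>.1)&(P[...,0]>.57)&(P[...,0]<.72)&(P[...,1]>.24)&(P[...,1]<.36); q=P[m]
for z in np.arange(.15,.26,.008):
    k=q[abs(q[:,2]-z)<.004]
    if len(k): print(round(z,3),len(k),k.min(0)[:2].round(3),k.max(0)[:2].round(3))
```

```text
{'clock': 3.7, 'joints': [0.2744, 0.6319, 1.2069, 0.0, 1.303, -1.1266], 'ee_pos': [0.6387, 0.2951, 0.2297], 'tool_rot': [0.0848, 0.9964, -0.0, -0.0001], 'ft_force': [0.0595, 0.084, 0.1914], 'finger_gap': 0.0003, 'grasp_force': 0.0}
[243.88350723 235.33565192] [243.69016726 134.48469419] [244.13194469 236.37909173]
0.15 85 [0.607 0.27 ] [0.67  0.326]
0.158 65 [0.615 0.274] [0.661 0.323]
0.166 14 [0.625 0.289] [0.653 0.313]
0.174 35 [0.624 0.288] [0.656 0.312]
0.182 15 [0.626 0.292] [0.654 0.312]
0.19 2 [0.637 0.303] [0.647 0.304]
0.198 13 [0.619 0.293] [0.648 0.309]
0.206 36 [0.618 0.288] [0.653 0.307]
0.214 21 [0.624 0.286] [0.652 0.307]
0.222 1 [0.627 0.291] [0.627 0.291]
0.23 10 [0.623 0.288] [0.646 0.304]
0.238 12 [0.624 0.286] [0.641 0.306]
0.246 10 [0.625 0.29 ] [0.636 0.305]
0.254 5 [0.623 0.291] [0.644 0.304]
```

View pics/p1.png

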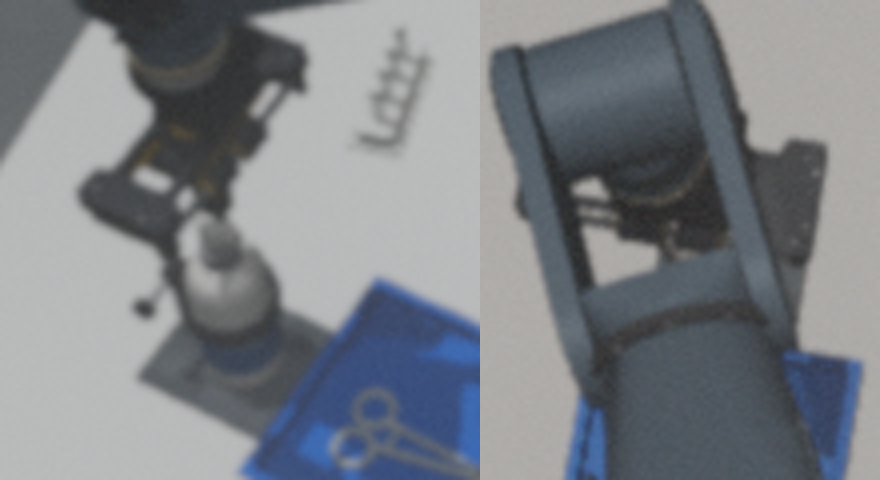

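apply_moves --targets '[{"offset": [0,0,1],"turn": [0,0,0]},{"offset": [0,0,2],"turn": [0,0,0]},{"offset": [0,0,3],"turn": [0,0,0]},{"offset": [0,0,3],"turn": [0,0,0]}]'

```text
clock: 4.03
ee_pos: [0.6385, 0.2951, 0.2264]
tool_rot: [0.085, 0.996, -0.0, -0.0]
ft_force: [-0.5, -0.2, 0.6]
finger_gap: 0.0003
grasp_force: 0.0
```

Run:
```python
from h import *
s=cam('side'); st()
P=cloud(s); m=(P[...,2]>.1)&(P[...,0]>.57)&(P[...,0]<.72)&(P[...,1]>.24)&(P[...,1]<.36); q=P[m]
for z in np.arange(.19,.24,.004):
    k=q[abs(q[:,2]-z)<.002]
    if len(k): print(round(z,3),len(k),k.min(0)[:2].round(3),k.max(0)[:2].round(3))
```

```text
{'clock': 4.0833, 'joints': [0.2745, 0.6347, 1.2103, 0.0, 1.297, -1.1266], 'ee_pos': [0.6386, 0.2951, 0.2265], 'tool_rot': [0.0848, 0.9964, -0.0001, -0.0002], 'ft_force': [0.2468, -0.2855, 0.0862], 'finger_gap': 0.0004, 'grasp_force': 0.0}
0.19 2 [0.64  0.305] [0.643 0.306]
0.194 4 [0.62  0.294] [0.65  0.305]
0.198 4 [0.63  0.302] [0.638 0.307]
0.202 8 [0.619 0.294] [0.648 0.309]
0.206 18 [0.62  0.282] [0.654 0.309]
0.21 27 [0.619 0.288] [0.653 0.309]
0.214 6 [0.624 0.295] [0.649 0.304]
0.226 1 [0.627 0.292] [0.627 0.292]
0.23 7 [0.624 0.29 ] [0.642 0.305]
0.234 8 [0.624 0.289] [0.633 0.306]
0.238 7 [0.623 0.288] [0.641 0.304]
```

Run:
```python
from h import *
import pickle
T=pickle.load(open('top.pkl','rb')); S=pickle.load(open('side.pkl','rb')); N=cam('side')
out=[]
for c,(u0,v0) in((T,(225,115)),(S,(222,212)),(N,(222,212))):
    a=cv2.resize(c['pixels'][v0:v0+50,u0:u0+44],None,fx=6,fy=6,interpolation=cv2.INTER_NEAREST)
    for z,col in((.212,(0,0,255)),(.16,(0,255,0))):
        p=proj(c,[.638,.296,z]); q=tuple(int(x) for x in ((p-[u0,v0]+.5)*6)); cv2.circle(a,q,3,col,1); print(p)
    z=cloud(c)[v0:v0+50,u0:u0+44,2]; zz=np.clip((np.nan_to_num(z)-.1)/.16*255,0,255).astype(np.uint8)
    b=cv2.applyColorMap(cv2.resize(zz,None,fx=6,fy=6,interpolation=0),cv2.COLORMAP_JET)
    out.append(np.vstack([a,b]))
cv2.imwrite('pics/p2.png',np.hstack(out))
```

```text
[243.5949467  134.33743012]
[245.98424069 138.03261073]
[243.79441171 234.96144982]
[246.04945365 244.43264849]
[243.79441171 234.96144982]
[246.04945365 244.43264849]
```

View pics/p2.png

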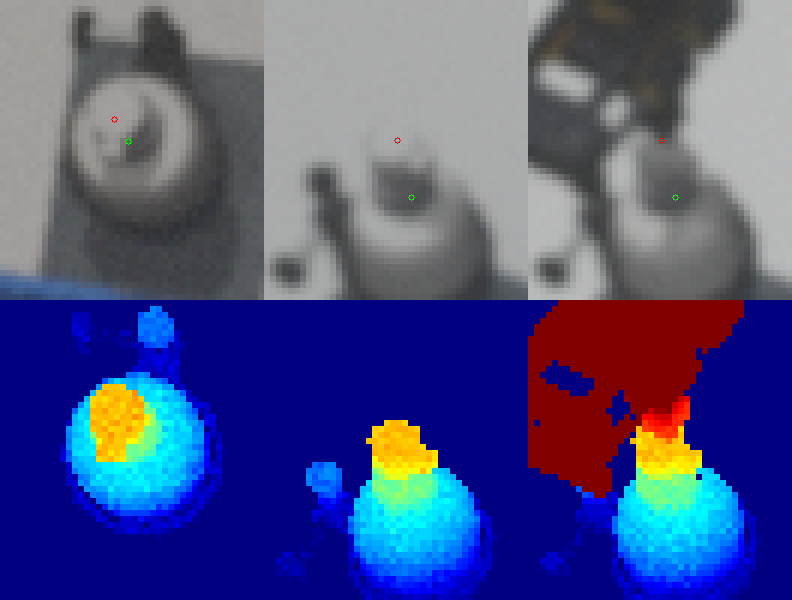

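apply_moves --targets '[{"offset": [0,0,1],"turn": [0,0,0]},{"offset": [0,0,2],"turn": [0,0,0]},{"offset": [0,0,3],"turn": [0,0,0]},{"offset": [0,0,3],"turn": [0,0,0]}]'

```text
clock: 4.47
ee_pos: [0.6385, 0.2951, 0.2234]
tool_rot: [0.085, 0.996, -0.0, -0.0]
ft_force: [-0.7, 0.6, 0.9]
finger_gap: 0.0004
grasp_force: 0.0
```

apply_moves --targets '[{"offset": [0,0,1],"turn": [0,0,0]},{"offset": [0,0,2],"turn": [0,0,0]},{"offset": [0,0,3],"turn": [0,0,0]},{"offset": [0,0,3],"turn": [0,0,0]}]'

```text
clock: 4.8
ee_pos: [0.6386, 0.2951, 0.2204]
tool_rot: [0.085, 0.996, -0.0, -0.0]
ft_force: [0.2, -0.1, 0.1]
finger_gap: 0.0003
grasp_force: 0.0
```

Run:
```python
from h import *
s=cam('side'); st()
P=cloud(s); m=(P[...,2]>.1)&(P[...,0]>.57)&(P[...,0]<.72)&(P[...,1]>.24)&(P[...,1]<.36); q=P[m]
for z in np.arange(.19,.24,.004):
    k=q[abs(q[:,2]-z)<.002]
    if len(k): print(round(z,3),len(k),k.min(0)[:2].round(3),k.max(0)[:2].round(3))
```

```text
{'clock': 4.85, 'joints': [0.2744, 0.6401, 1.2167, -0.0, 1.2851, -1.1265], 'ee_pos': [0.6386, 0.2951, 0.2206], 'tool_rot': [0.0848, 0.9964, -0.0001, -0.0002], 'ft_force': [0.1193, 0.5471, -0.7927], 'finger_gap': 0.0004, 'grasp_force': 0.0}
0.194 2 [0.633 0.304] [0.638 0.308]
0.198 10 [0.619 0.296] [0.649 0.309]
0.202 8 [0.62  0.294] [0.644 0.307]
0.206 16 [0.619 0.292] [0.648 0.308]
0.21 17 [0.619 0.292] [0.649 0.307]
0.214 4 [0.626 0.297] [0.65  0.306]
0.218 2 [0.627 0.294] [0.637 0.301]
0.222 5 [0.625 0.29 ] [0.633 0.304]
0.226 6 [0.626 0.294] [0.642 0.307]
0.23 6 [0.623 0.29 ] [0.641 0.304]
0.234 8 [0.623 0.286] [0.635 0.305]
0.238 5 [0.625 0.293] [0.637 0.305]
```

apply_moves --targets '[{"offset": [0,0,1],"turn": [0,0,0]},{"offset": [0,0,2],"turn": [0,0,0]},{"offset": [0,0,3],"turn": [0,0,0]},{"offset": [0,0,3],"turn": [0,0,0]}]'

```text
clock: 5.18
ee_pos: [0.6385, 0.2951, 0.2174]
tool_rot: [0.085, 0.996, -0.0, -0.0]
ft_force: [-0.4, -0.3, -0.4]
finger_gap: 0.0008
grasp_force: 0.0
```

apply_moves --targets '[{"offset": [0,0,1],"turn": [0,0,0]},{"offset": [0,0,2],"turn": [0,0,0]},{"offset": [0,0,3],"turn": [0,0,0]},{"offset": [0,0,3],"turn": [0,0,0]}]'

```text
clock: 5.52
ee_pos: [0.6386, 0.2951, 0.2144]
tool_rot: [0.085, 0.996, -0.0, -0.0]
ft_force: [0.1, -0.1, -0.8]
finger_gap: 0.0007
grasp_force: 0.0
```

Run:
```python
from h import *
s=cam('side'); st()
cv2.imwrite('pics/p3.png',cv2.resize(s['pixels'][190:270,200:300],None,fx=8,fy=7.5 and 7,interpolation=2))
```

```text
{'clock': 5.5667, 'joints': [0.2744, 0.6457, 1.223, -0.0, 1.2733, -1.1265], 'ee_pos': [0.6386, 0.2951, 0.2145], 'tool_rot': [0.0848, 0.9964, -0.0001, -0.0002], 'ft_force': [-0.1127, -0.0374, 0.2991], 'finger_gap': 0.0002, 'grasp_force': 0.0}
```

View pics/p3.png

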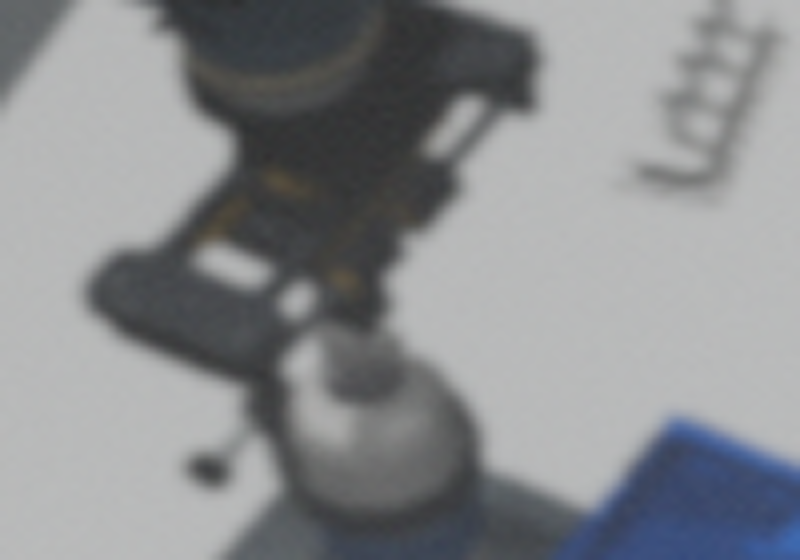

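apply_moves --targets '[{"offset": [0,0,1],"turn": [0,0,0]},{"offset": [0,0,2],"turn": [0,0,0]},{"offset": [0,0,2],"turn": [0,0,0]}]'

```text
clock: 5.82
ee_pos: [0.6386, 0.2951, 0.2125]
tool_rot: [0.085, 0.996, -0.0, -0.0]
ft_force: [-0.1, -0.0, -1.4]
finger_gap: 0.0002
grasp_force: 0.0
```

apply_moves --targets '[{"offset": [0,0,1],"turn": [0,0,0]},{"offset": [0,0,2],"turn": [0,0,0]},{"offset": [0,0,2],"turn": [0,0,0]}]'

```text
clock: 6.07
ee_pos: [0.6388, 0.2952, 0.2115]
tool_rot: [0.085, 0.996, 0.0, 0.0]
ft_force: [-1.5, -0.8, 4.8]
finger_gap: 0.0004
grasp_force: 2.1
```

apply_moves --targets '[{"offset": [0,0,1],"turn": [0,0,0]},{"offset": [0,0,2],"turn": [0,0,0]},{"offset": [0,0,2],"turn": [0,0,0]}]'

```text
clock: 6.32
ee_pos: [0.6388, 0.2952, 0.2093]
tool_rot: [0.085, 0.996, 0.0, 0.0]
ft_force: [-1.7, -0.5, 5.0]
finger_gap: 0.0005
grasp_force: 2.7
```

Run:
```python
from h import *
s=cam('side'); st()
P=cloud(s); m=(P[...,2]>.1)&(P[...,0]>.57)&(P[...,0]<.72)&(P[...,1]>.24)&(P[...,1]<.36); q=P[m]
for z in np.arange(.182,.24,.004):
    k=q[abs(q[:,2]-z)<.002]
    if len(k): print(round(z,3),len(k),k.min(0)[:2].round(3),k.max(0)[:2].round(3))
```

```text
{'clock': 6.3667, 'joints': [0.2745, 0.6504, 1.2285, -0.0001, 1.262, -1.1266], 'ee_pos': [0.6388, 0.2952, 0.2094], 'tool_rot': [0.0848, 0.9964, 0.0001, 0.0004], 'ft_force': [-2.2212, 0.4189, 4.8135], 'finger_gap': 0.0007, 'grasp_force': 2.708}
0.182 9 [0.626 0.294] [0.651 0.315]
0.186 1 [0.635 0.303] [0.635 0.303]
0.19 2 [0.622 0.3  ] [0.643 0.306]
0.194 6 [0.629 0.302] [0.651 0.308]
0.198 7 [0.626 0.302] [0.645 0.307]
0.202 8 [0.617 0.29 ] [0.638 0.306]
0.206 15 [0.618 0.295] [0.646 0.309]
0.21 10 [0.624 0.289] [0.645 0.31 ]
0.214 9 [0.623 0.287] [0.646 0.31 ]
0.218 5 [0.625 0.302] [0.634 0.305]
0.222 5 [0.622 0.288] [0.639 0.304]
0.226 3 [0.626 0.288] [0.626 0.302]
0.23 4 [0.626 0.301] [0.634 0.307]
0.234 2 [0.627 0.305] [0.63  0.305]
0.238 3 [0.629 0.305] [0.643 0.306]
```

apply_moves --targets '[{"offset": [0,0,1.5],"turn": [0,0,0]},{"offset": [0,0,3],"turn": [0,0,0]},{"offset": [0,0,4.5],"turn": [0,0,0]},{"offset": [0,0,6],"turn": [0,0,0]},{"offset": [0,0,7],"turn": [0,0,0]},{"offset": [0,0,7],"turn": [0,0,0]}]'

```text
clock: 6.87
ee_pos: [0.6389, 0.2952, 0.2031]
tool_rot: [0.085, 0.996, 0.0, 0.001]
ft_force: [-2.4, -1.7, 8.4]
finger_gap: 0.0004
grasp_force: 4.4
```

apply_moves --targets '[{"offset": [0,0,1],"turn": [0,0,0]},{"offset": [0,0,1.5],"turn": [0,0,0]},{"offset": [0,0,1.5],"turn": [0,0,0]}]'

```text
clock: 7.12
ee_pos: [0.6389, 0.2952, 0.202]
tool_rot: [0.085, 0.996, 0.0, 0.001]
ft_force: [-3.8, -1.2, 9.7]
finger_gap: 0.0006
grasp_force: 4.7
```

apply_moves --targets '[{"offset": [0,0,1],"turn": [0,0,0]},{"offset": [0,0,2],"turn": [0,0,0]},{"offset": [0,0,2],"turn": [0,0,0]}]'

```text
clock: 7.37
ee_pos: [0.6389, 0.2952, 0.2002]
tool_rot: [0.085, 0.996, 0.0, 0.001]
ft_force: [-3.1, -1.0, 10.4]
finger_gap: 0.0005
grasp_force: 5.2
```

apply_moves --targets '[{"offset": [0,0,1],"turn": [0,0,0]},{"offset": [0,0,1.5],"turn": [0,0,0]},{"offset": [0,0,1.5],"turn": [0,0,0]}]'

```text
clock: 7.62
ee_pos: [0.6389, 0.2952, 0.1995]
tool_rot: [0.085, 0.996, 0.0, 0.001]
ft_force: [-4.3, -1.1, 12.1]
finger_gap: 0.0004
grasp_force: 6.2
```

apply_moves --targets '[{"offset": [0,0,1],"turn": [0,0,0]},{"offset": [0,0,1.5],"turn": [0,0,0]},{"offset": [0,0,1.5],"turn": [0,0,0]}]'

```text
clock: 7.87
ee_pos: [0.639, 0.2952, 0.1995]
tool_rot: [0.085, 0.996, 0.0, 0.001]
ft_force: [-4.9, -2.1, 17.8]
finger_gap: 0.0004
grasp_force: 8.6
```

apply_moves --targets '[{"offset": [0,0,-10],"turn": [0,0,0]},{"offset": [0,0,-30],"turn": [0,0,0]},{"offset": [0,0,-60],"turn": [0,0,0]},{"offset": [0,0,-100],"turn": [0,0,0]},{"offset": [0,0,-140],"turn": [0,0,0]},{"offset": [0,0,-180],"turn": [0,0,0]},{"offset": [40,0,-200],"turn": [0,0.1,0]},{"offset": [80,0,-200],"turn": [0,0.2,0]},{"offset": [120,0,-200],"turn": [0,0.3,0]},{"offset": [120,0,-200],"turn": [0,0.3,0]},{"offset": [120,0,-200],"turn": [0,0.3,0]}]' --hand 0

```text
clock: 8.78
ee_pos: [0.5201, 0.3155, 0.3944]
tool_rot: [0.084, 0.985, 0.012, -0.149]
ft_force: [0.1, -0.2, 0.1]
finger_gap: 0.0657
grasp_force: 0.0
```

```bash
cat > k.py <<'E'
from h import *
from scipy.optimize import least_squares
D=[([.528,1.434,1.181],[.176,.599,.222]),([.4587,1.2491,1.4317],[.5259,.3697,.3296]),([.6128,1.2012,1.3277],[.6307,.3031,.2449]),([.6504,1.2285,1.262],[.6388,.2952,.2094]),([.6401,1.2167,1.2851],[.6386,.2951,.2206])]
def fk(p,q):
    L1,L2,e,a,d,Lt=p; b=q[0]+q[1]; s=b+q[2]
    return np.array([a+L1*np.sin(q[0])+L2*np.sin(b)+e*np.cos(b)+Lt*np.sin(s), d+L1*np.cos(q[0])+L2*np.cos(b)-e*np.sin(b)+Lt*np.cos(s)])
if __name__=='__main__':
    o=ctrl.observe(); st(); D.append((list(o['joints'][[1,2,4]]) if hasattr(o['joints'],'dtype') else [o['joints'][i] for i in(1,2,4)],o['ee_pos']))
    f=lambda p:np.concatenate([fk(p,q)-[np.hypot(*x[:2]),x[2]] for q,x in D]+[.0005*(p-[.4,.4,0,0.05,.35,.3])])
    s=least_squares(f,[.4,.4,0,0.05,.35,.3]); print(s.x.round(4),(f(s.x)[:-6]*1000).round(1)); np.save('k.npy',s.x)
    t=cam('side'); P=cloud(t); q=P[(P[...,2]>.19)&(P[...,2]<.24)&(P[...,0]>.6)&(P[...,0]<.67)&(P[...,1]>.27)&(P[...,1]<.33)]
    print('pump top',np.sort(q[:,2])[-20:].round(3))
E
python3 k.py
```

```text
{'clock': 8.7833, 'joints': [0.2941, 0.4893, 1.0639, 0.1375, 1.8559, -1.0863], 'ee_pos': [0.5201, 0.3155, 0.3944], 'tool_rot': [0.0837, 0.9852, 0.0124, -0.1488], 'ft_force': [0.1299, -0.1725, 0.1456], 'finger_gap': 0.0657, 'grasp_force': 0.0}
[0.5825 0.4016 0.1113 0.002  0.2424 0.2687] [-0.5 -1.1  0.2  1.3  0.2  0.6  0.1  0.1  0.2  0.2 -0.2 -1.1]
pump top [0.211 0.211 0.211 0.211 0.212 0.212 0.212 0.212 0.212 0.212 0.212 0.212
 0.212 0.212 0.212 0.213 0.213 0.213 0.214 0.217]
```

```bash
cat >> k.py <<'E'
rz=lambda a:R.from_euler('z',a); ry=lambda a:R.from_euler('y',a)
def rot(q): return (rz(q[0])*ry(q[1]+q[2])*rz(q[3])*ry(q[4])*rz(q[5]+np.pi/2)).as_matrix()
LO=np.array([-3.08,-.75,.22,-1.43,0,-2.85]); HI=np.array([3.08,2.2,2.44,4.57,2.65,2.85])
def ik(p,Rt):
    L1,L2,e,a,d,Lt=np.load('k.npy'); w=np.array(p)-Lt*Rt[:,2]; q1=np.arctan2(w[1],w[0])
    r=np.hypot(w[0],w[1])-a; z=w[2]-d; Lf=np.hypot(L2,e); D=np.hypot(r,z)
    c=(L1**2+D**2-Lf**2)/(2*L1*D); c2=(L1**2+Lf**2-D**2)/(2*L1*Lf)
    if abs(c)>1 or abs(c2)>1: return []
    q2=np.arctan2(r,z)-np.arccos(c); q3=np.pi-np.arccos(c2)-np.arctan2(e,L2)
    M=(rz(q1)*ry(q2+q3)).as_matrix().T@Rt; q5=np.arccos(np.clip(M[2,2],-1,1)); q4=np.arctan2(M[1,2],M[0,2]); q6=np.arctan2(M[2,1],-M[2,0])
    out=[]
    for s in(1,-1):
        A,B=(q4,q6) if s>0 else (q4+np.pi,q6+np.pi)
        w=lambda x,l:(x-l)%(2*np.pi)+l
        q=np.array([q1,q2,q3,w(A,-1.57),s*q5,w(B-np.pi/2,-np.pi)]); out.append((q.round(2),bool(((q>LO)&(q<HI)).all())))
    return out
E
python3 - <<'E'
from k import *
st(); o=ctrl.observe(); q=np.array(o['joints']); Ro=R.from_quat(o['tool_rot']).as_matrix()
print('rot err',np.abs(rot(q)-Ro).max()); print(ik(o['ee_pos'],Ro))
O=np.array([.633,-.29]); X=np.array([.969,-.247]); yaw=-.25
for name,xs,z in(('catch',-.006,.335),('catchback',-.12,.335),('hang',-.03,.17),('hangback',-.12,.2)):
  for fl in(0,1):
    for pd in(0,30,45,60,75,90):
        Rt=tool(yaw,np.radians(pd))@(np.diag([-1,-1,1]) if fl else np.eye(3))
        for qq,ok in ik([*(O+X*xs),z],Rt):
            if qq[4]>=0: print(name,fl,pd,qq,ok)
# finger geometry
for n in('side','top'):
    P=(cloud(cam(n))-o['ee_pos'])@Ro*1000; m=(abs(P[...,0])<25)&(abs(P[...,1])<110)&(P[...,2]>-80)&(P[...,2]<60); q=P[m]
    for y in range(-100,101,10):
        k=q[abs(q[:,1]-y)<5]
        if len(k)>2: print(n,y,len(k),'z',k[:,2].min().round(),k[:,2].max().round())
E
```

```text
{'clock': 8.8333, 'joints': [0.2937, 0.4899, 1.0626, 0.1372, 1.8557, -1.0863], 'ee_pos': [0.5209, 0.3154, 0.3944], 'tool_rot': [0.0839, 0.9853, 0.0124, -0.1484], 'ft_force': [0.5328, -0.427, -1.14], 'finger_gap': 0.07, 'grasp_force': 0.0}
rot err 2.8449465006019636e-16
[(array([ 0.47,  0.48,  1.09,  0.18,  1.82, -0.91]), True), (array([ 0.47,  0.48,  1.09,  3.32, -1.82,  2.23]), False)]
catch 0 0 [-0.43  0.53  1.11  0.    1.5  -1.75] True
catch 0 30 [-0.47  0.36  1.5   0.16  0.78 -1.88] True
catch 0 45 [-0.5   0.32  1.68  0.46  0.41 -2.17] True
catch 0 60 [-0.52  0.34  1.84  1.86  0.24  2.71] True
catch 0 75 [-0.54  0.43  1.96  2.64  0.6   1.92] True
catch 0 90 [-0.54  0.56  2.03  2.8   1.04  1.75] True
catch 1 0 [-0.43  0.53  1.11  0.    1.5   1.39] True
catch 1 30 [-0.47  0.36  1.5   0.16  0.78  1.26] True
catch 1 45 [-0.5   0.32  1.68  0.46  0.41  0.97] True
catch 1 60 [-0.52  0.34  1.84  1.86  0.24 -0.44] True
catch 1 75 [-0.54  0.43  1.96  2.64  0.6  -1.22] True
catch 1 90 [-0.54  0.56  2.03  2.8   1.04 -1.39] True
catchback 0 0 [-0.47  0.36  1.4   0.    1.38 -1.79] True
catchba
[... 1465 characters left out ...]
   2.63  0.67  1.8 ] True
hangback 0 75 [-0.64  0.71  2.29  2.74  1.18  1.63] True
hangback 0 90 [-0.65  0.93  2.3   2.74  1.66  1.53] True
hangback 1 0 [-0.47  0.49  1.57  0.    1.08  1.35] True
hangback 1 30 [-0.53  0.39  1.91  0.4   0.37  0.95] True
hangback 1 45 [-0.57  0.42  2.07  1.98  0.25 -0.65] True
hangback 1 60 [-0.61  0.52  2.2   2.63  0.67 -1.34] True
hangback 1 75 [-0.64  0.71  2.29  2.74  1.18 -1.51] True
hangback 1 90 [-0.65  0.93  2.3   2.74  1.66 -1.61] True
side -50 14 z -58.0 -20.0
side -40 140 z -79.0 3.0
side -30 4 z -40.0 -3.0
side 30 6 z -43.0 -2.0
side 40 73 z -47.0 1.0
side 50 15 z -49.0 -22.0
side 80 19 z -79.0 -69.0
side 90 21 z -80.0 -70.0
top 40 34 z -80.0 -23.0
```

```bash
cat > k.py <<'E'
from h import *
from scipy.optimize import least_squares
rz=lambda a:R.from_euler('z',a); ry=lambda a:R.from_euler('y',a)
def rot(q): return (rz(q[0])*ry(q[1]+q[2])*rz(q[3])*ry(q[4])*rz(q[5]+np.pi/2)).as_matrix()
def fk(P,q):
    L1,L2,e,a,d,Lt,lat=P; b=q[1]+q[2]
    return rz(q[0]).apply([a+L1*np.sin(q[1])+L2*np.sin(b)+e*np.cos(b),lat,d+L1*np.cos(q[1])+L2*np.cos(b)-e*np.sin(b)])+Lt*rot(q)[:,2]
LO=np.array([-3.08,-.75,.22,-1.43,0,-2.85]); HI=np.array([3.08,2.2,2.44,4.57,2.65,2.85])
def ik(p,Rt):
    L1,L2,e,a,d,Lt,lat=np.load('k.npy'); w=np.array(p)-Lt*Rt[:,2]; rr=np.hypot(w[0],w[1]); q1=np.arctan2(w[1],w[0])-np.arcsin(lat/rr)
    r=np.sqrt(rr**2-lat**2)-a; z=w[2]-d; Lf=np.hypot(L2,e); D=np.hypot(r,z)
    c=(L1**2+D**2-Lf**2)/(2*L1*D); c2=(L1**2+Lf**2-D**2)/(2*L1*Lf)
    if abs(c)>1 or abs(c2)>1: return []
    q2=np.arctan2(r,z)-np.arccos(c); q3=np.pi-np.arccos(c2)-np.arctan2(e,L2)
    M=(rz(q1)*ry(q2+q3)).as_matrix().T@Rt; q5=np.arccos(np.clip(M[2,2],-1,1)); q4=np.arctan2(M[1,2],M[0,2]); q6=np.arctan2(M[2,1],-M[2,0])
    w=lambda x,l:(x-l)%(2*np.pi)+l
    q=np.array([q1,q2,q3,w(q4,-1.57),q5,w(q6-np.pi/2,-np.pi)]); return q.round(2),bool(((q>LO)&(q<HI)).all())
D=[([1.105,.528,1.434,0,1.181,-.178],[.176,.599,.222]),([.4413,.4587,1.2491,-.0044,1.4317,-.9515],[.5259,.3697,.3296]),([.2887,.6128,1.2012,0,1.3277,-1.1136],[.6307,.3031,.2449]),([.2745,.6504,1.2285,0,1.262,-1.1266],[.6388,.2952,.2094]),([.2744,.6401,1.2167,0,1.2851,-1.1265],[.6386,.2951,.2206])]
def fit():
    p0=np.array([.55,.45,0,0.0,.3,.25,.11])
    f=lambda p:np.concatenate([fk(p,q)-x for q,x in D]+[.0002*(p-p0)])
    s=least_squares(f,p0); print('fit',s.x.round(4),(abs(f(s.x)[:-7])*1000).max().round(2)); np.save('k.npy',s.x)
E
cat > t.py <<'E'
from k import *
o=ctrl.observe(); st(); D.append((list(o['joints']),o['ee_pos'])); fit()
O=np.array([.633,-.29]); X=np.array([.969,-.247]); yaw=-.25
for name,xs,z in(('catch',.01,.335),('catchback',-.12,.335),('hang',-.02,.17),('hangback',-.12,.2)):
  for fl in(0,1):
    for pd in(0,30,45,60,75,90):
        print(name,fl,pd,ik([*(O+X*xs),z],tool(yaw,np.radians(pd))@(np.diag([-1,-1,1]) if fl else np.eye(3))))
E
python3 t.py
```

```text
{'clock': 8.9333, 'joints': [0.2931, 0.4903, 1.0614, 0.1374, 1.8564, -1.0863], 'ee_pos': [0.5214, 0.3152, 0.3946], 'tool_rot': [0.0841, 0.9853, 0.0126, -0.1483], 'ft_force': [0.0961, -0.1003, 0.7828], 'finger_gap': 0.0778, 'grasp_force': 0.0}
fit [ 5.884e-01  3.917e-01  1.144e-01 -2.000e-04  2.739e-01  3.051e-01
  1.111e-01] 0.62
catch 0 0 (array([-0.59,  0.56,  1.06,  0.  ,  1.52, -1.91]), True)
catch 0 30 (array([-0.68,  0.36,  1.52,  0.29,  0.81, -2.15]), True)
catch 0 45 (array([-0.73,  0.32,  1.72,  0.76,  0.49, -2.62]), True)
catch 0 60 (array([-0.78,  0.36,  1.9 ,  1.77,  0.46,  2.63]), True)
catch 0 75 (array([-0.82,  0.47,  2.04,  2.34,  0.81,  2.02]), True)
catch 0 90 (array([-0.83,  0.65,  2.11,  2.52,  1.26,  1.78]), True)
catch 1 0 (array([-0.59,  0.56,  1.06,  0.  ,  1.52,  1.24]), True)
catch 1 30 (array([-0.68,  0.36,  1.52,  0.29,  0.81,  0.99]), True)
catch 1 45 (array([-0.73,  0.32,  1.72,  0.76,  0.49,  0.52]), True)
catch 1 60 (array([-0.78,  0.36,  1.9 ,  1.77,  0.46, -0.51]), True)
catch 1 75 (array([-0.82,  0.47,  2.04,  2.34,  0.81, -1.12]), True)
catch 1 90 
[... 1908 characters left out ...]
ay([-0.9 ,  0.43,  2.16,  1.82,  0.45,  2.38]), True)
hangback 0 60 (array([-0.99,  0.6 ,  2.32,  2.29,  0.89,  1.76]), True)
hangback 0 75 (array([-1.06,  0.89,  2.43,  2.35,  1.43,  1.44]), True)
hangback 0 90 (array([-1.09,  1.18,  2.43,  2.24,  1.87,  1.21]), True)
hangback 1 0 (array([-0.66,  0.49,  1.58,  0.  ,  1.07,  1.16]), True)
hangback 1 30 (array([-0.8 ,  0.38,  1.97,  0.69,  0.43,  0.43]), True)
hangback 1 45 (array([-0.9 ,  0.43,  2.16,  1.82,  0.45, -0.76]), True)
hangback 1 60 (array([-0.99,  0.6 ,  2.32,  2.29,  0.89, -1.38]), True)
hangback 1 75 (array([-1.06,  0.89,  2.43,  2.35,  1.43, -1.7 ]), True)
hangback 1 90 (array([-1.09,  1.18,  2.43,  2.24,  1.87, -1.93]), True)
```

Run:
```python
from k import *
A=tool(-.17,0)@rz(1.45).as_matrix(); pA=[.52,.1,.42]
print(ik(pA,A),delta(pA,A))
F=np.diag([-1,-1,1]); B=tool(-.25,np.radians(10))@F; pB=[.50,-.2,.40]
print(ik(pB,B),delta(pB,B,pA,A))
C=tool(-.25,np.radians(60))@F; O=np.array([.633,-.29]); X=np.array([.969,-.247]); pC=[*(O-.13*X),.38]
print(ik(pC,C),delta(pC,C,pB,B))
```

```text
(array([-0.02,  0.22,  1.37,  0.  ,  1.55,  0.03]), True) (array([ -26.1, -212.4,  -34.5]), array([-0.217, -0.244,  1.438]))
(array([-0.63,  0.16,  1.51,  0.07,  1.31,  1.18]), True) (array([-300.6,   -5.2,   20. ]), array([-0.155,  0.126,  1.767]))
(array([-1.01,  0.09,  2.13,  1.53,  0.64, -0.4 ]), True) (array([17.3, 54.4, 23.4]), array([ 0.   ,  0.873, -0.   ]))
```

apply_moves --targets '[{"offset": [-3,-24,-10],"turn": [-0.018,-0.02,0.12]},{"offset": [-6,-48,-20],"turn": [-0.036,-0.04,0.24]},{"offset": [-9,-72,-30],"turn": [-0.054,-0.06,0.36]},{"offset": [-12,-96,-34],"turn": [-0.072,-0.08,0.48]},{"offset": [-15,-120,-34],"turn": [-0.09,-0.1,0.6]},{"offset": [-18,-144,-34],"turn": [-0.108,-0.12,0.72]},{"offset": [-21,-168,-34],"turn": [-0.126,-0.14,0.84]},{"offset": [-24,-192,-34],"turn": [-0.144,-0.16,0.96]},{"offset": [-26,-212,-34],"turn": [-0.162,-0.18,1.08]},{"offset": [-26,-212,-34],"turn": [-0.18,-0.2,1.2]},{"offset": [-26,-212,-34],"turn": [-0.198,-0.22,1.32]},{"offset": [-26,-212,-34],"turn": [-0.217,-0.244,1.438]}]'

```text
clock: 9.93
ee_pos: [0.52, 0.0992, 0.4201]
tool_rot: [0.727, 0.687, 0.0, 0.001]
ft_force: [-0.4, 0.7, -0.4]
finger_gap: 0.0869
grasp_force: 0.0
```

Run:
```python
from k import *
st()
F=np.diag([-1,-1,1]); B=tool(-.25,np.radians(10))@F; pB=[.50,-.2,.40]
print(delta(pB,B))
```

```text
{'clock': 9.9333, 'joints': [-0.0224, 0.2197, 1.3732, -0.0005, 1.5475, 0.0344], 'ee_pos': [0.52, 0.0992, 0.4201], 'tool_rot': [0.7269, 0.6867, 0.0002, 0.0006], 'ft_force': [-0.3742, 0.6675, -0.4386], 'finger_gap': 0.0869, 'grasp_force': 0.0}
(array([-299.9,   -3. ,   20.2]), array([-0.153,  0.126,  1.759]))
```

apply_moves --targets '[{"offset": [-25,0,2],"turn": [-0.01,0.01,0.12]},{"offset": [-50,0,4],"turn": [-0.02,0.02,0.24]},{"offset": [-75,-1,6],"turn": [-0.03,0.025,0.36]},{"offset": [-100,-1,8],"turn": [-0.04,0.03,0.48]},{"offset": [-125,-1,10],"turn": [-0.05,0.04,0.6]},{"offset": [-150,-2,12],"turn": [-0.06,0.05,0.72]},{"offset": [-175,-2,14],"turn": [-0.07,0.06,0.84]},{"offset": [-200,-2,16],"turn": [-0.08,0.07,0.96]},{"offset": [-225,-2,18],"turn": [-0.09,0.08,1.08]},{"offset": [-250,-3,20],"turn": [-0.1,0.085,1.2]},{"offset": [-275,-3,20],"turn": [-0.115,0.09,1.32]},{"offset": [-300,-3,20],"turn": [-0.125,0.1,1.44]}]'

```text
clock: 10.93
ee_pos: [0.5015, -0.2009, 0.3997]
tool_rot: [0.997, 0.036, 0.072, 0.01]
ft_force: [1.0, 0.4, -0.5]
finger_gap: 0.0873
grasp_force: 0.0
```

Run:
```python
from k import *
st()
F=np.diag([-1,-1,1]); O=np.array([.633,-.29]); X=np.array([.969,-.247])
for pd in (35,60):
    C=tool(-.25,np.radians(pd))@F; pC=[*(O-.13*X),.38]; print(delta(pC,C))
```

```text
{'clock': 10.9333, 'joints': [-0.631, 0.1813, 1.4848, 0.0758, 1.3497, 0.8552], 'ee_pos': [0.5015, -0.2009, 0.3997], 'tool_rot': [0.9967, 0.0362, 0.0725, 0.0099], 'ft_force': [1.0048, 0.4281, -0.5332], 'finger_gap': 0.0873, 'grasp_force': 0.0}
(array([-1.5, 56.7, 21.1]), array([-0.096,  0.459,  0.31 ]))
(array([-1.5, 56.7, 21.1]), array([-0.165,  0.891,  0.289]))
```

apply_moves --targets '[{"offset": [0,8,3],"turn": [-0.03,0.1,0.06]},{"offset": [0,16,6],"turn": [-0.05,0.2,0.12]},{"offset": [0,24,9],"turn": [-0.07,0.3,0.18]},{"offset": [-1,32,12],"turn": [-0.09,0.4,0.24]},{"offset": [-1,40,15],"turn": [-0.11,0.5,0.29]},{"offset": [-1,48,18],"turn": [-0.13,0.6,0.29]},{"offset": [-1,57,21],"turn": [-0.14,0.7,0.29]},{"offset": [-1,57,21],"turn": [-0.15,0.8,0.29]},{"offset": [-1,57,21],"turn": [-0.165,0.891,0.289]},{"offset": [-1,57,21],"turn": [-0.165,0.891,0.289]},{"offset": [-1,57,21],"turn": [-0.165,0.891,0.289]}]'

```text
clock: 11.85
ee_pos: [0.5073, -0.2574, 0.38]
tool_rot: [0.859, -0.106, 0.497, 0.062]
ft_force: [0.8, 0.3, -1.4]
finger_gap: 0.0869
grasp_force: 0.0
```

Run:
```python
from k import *
st()
F=np.diag([-1,-1,1]); O=np.array([.633,-.29]); X=np.array([.969,-.247])
C=tool(-.25,np.radians(60))@F
for xs,z in((-.06,.345),(.012,.324)): print(ik([*(O+xs*X),z],C),delta([*(O+xs*X),z],C))
```

```text
{'clock': 11.85, 'joints': [-1.0139, 0.0901, 2.1289, 1.5353, 0.6457, -0.4055], 'ee_pos': [0.5073, -0.2574, 0.38], 'tool_rot': [0.8593, -0.106, 0.4965, 0.0619], 'ft_force': [0.7503, 0.2526, -1.4108], 'finger_gap': 0.0869, 'grasp_force': 0.0}
(array([-0.88,  0.26,  2.04,  1.75,  0.54, -0.56]), True) (array([ 4.6,  0.7, 78. ]), array([-0.003, -0.001,  0.003]))
(array([-0.78,  0.38,  1.91,  1.83,  0.47, -0.58]), True) (array([ 22.3,   0.9, 150.9]), array([-0.003, -0.001,  0.003]))
```

apply_moves --targets '[{"offset": [2,1,30],"turn": [0,0,0]},{"offset": [4,1,60],"turn": [0,0,0]},{"offset": [8,1,90],"turn": [0,0,0]},{"offset": [15,1,115],"turn": [0,0,0]},{"offset": [20,1,135],"turn": [0,0,0]},{"offset": [22,1,151],"turn": [0,0,0]},{"offset": [22,1,151],"turn": [0,0,0]},{"offset": [22,1,151],"turn": [0,0,0]}]'

```text
clock: 12.52
ee_pos: [0.6455, -0.2917, 0.3228]
tool_rot: [0.86, -0.105, 0.495, 0.061]
ft_force: [-0.9, 0.4, 1.0]
finger_gap: 0.0868
grasp_force: 0.0
```

apply_moves --targets '[{"offset": [0,0,0],"turn": [0,0,0]},{"offset": [0,0,0],"turn": [0,0,0]},{"offset": [0,0,0],"turn": [0,0,0]},{"offset": [0,0,0],"turn": [0,0,0]},{"offset": [0,0,0],"turn": [0,0,0]},{"offset": [0,0,0],"turn": [0,0,0]},{"offset": [0,0,0],"turn": [0,0,0]},{"offset": [0,0,0],"turn": [0,0,0]},{"offset": [0,0,0],"turn": [0,0,0]},{"offset": [0,0,0],"turn": [0,0,0]},{"offset": [0,0,0],"turn": [0,0,0]},{"offset": [0,0,0],"turn": [0,0,0]}]' --hand 1

```text
clock: 13.52
ee_pos: [0.6452, -0.291, 0.3237]
tool_rot: [0.86, -0.105, 0.496, 0.06]
ft_force: [1.0, -0.3, -0.1]
finger_gap: 0.0152
grasp_force: 0.0
```

apply_moves --targets '[{"offset": [0,0,0],"turn": [0,0,0]},{"offset": [0,0,0],"turn": [0,0,0]},{"offset": [0,0,0],"turn": [0,0,0]},{"offset": [0,0,0],"turn": [0,0,0]},{"offset": [0,0,0],"turn": [0,0,0]},{"offset": [0,0,0],"turn": [0,0,0]},{"offset": [0,0,0],"turn": [0,0,0]},{"offset": [0,0,0],"turn": [0,0,0]}]'

```text
clock: 14.18
ee_pos: [0.6451, -0.2914, 0.3237]
tool_rot: [0.86, -0.105, 0.496, 0.061]
ft_force: [0.2, -0.9, -0.7]
finger_gap: 0.0049
grasp_force: 30.0
```

Run:
```python
from h import *
st(); out=[]
for n,(u,v,w,h) in(('side',(255,40,100,130)),('top',(395,40,100,130))):
    c=cam(n); out.append(cv2.resize(c['pixels'][v:v+h,u:u+w],None,fx=4,fy=4,interpolation=2))
cv2.imwrite('pics/p4.png',np.hstack(out))
```

```text
{'clock': 14.1833, 'joints': [-0.7788, 0.3785, 1.9122, 1.8241, 0.4734, -0.5714], 'ee_pos': [0.6451, -0.2914, 0.3237], 'tool_rot': [0.8598, -0.1054, 0.4959, 0.0607], 'ft_force': [0.1555, -0.8835, -0.693], 'finger_gap': 0.0049, 'grasp_force': 29.9858}
```

View pics/p4.png

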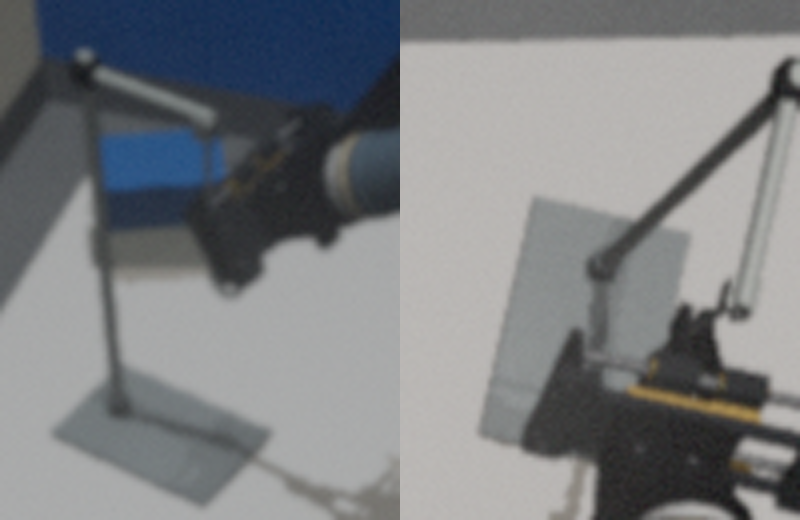

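apply_moves --targets '[{"offset": [0,0,0],"turn": [0,0,0]},{"offset": [0,0,0],"turn": [0,0,0]},{"offset": [0,0,0],"turn": [0,0,0]},{"offset": [0,0,0],"turn": [0,0,0]},{"offset": [0,0,0],"turn": [0,0,0]}]'

```text
clock: 14.7
ee_pos: [0.6451, -0.2912, 0.3237]
tool_rot: [0.86, -0.105, 0.496, 0.061]
ft_force: [-0.4, -1.4, -0.8]
finger_gap: 0.005
grasp_force: 30.0
```

apply_moves --targets '[{"offset": [0,0,0],"turn": [0,0,0]},{"offset": [0,0,0],"turn": [0,0,0]},{"offset": [0,0,0],"turn": [0,0,0]},{"offset": [0,0,0],"turn": [0,0,0]},{"offset": [0,0,0],"turn": [0,0,0]},{"offset": [0,0,0],"turn": [0,0,0]},{"offset": [0,0,0],"turn": [0,0,0]},{"offset": [0,0,0],"turn": [0,0,0]},{"offset": [0,0,-10],"turn": [0,0,0]},{"offset": [0,0,-30],"turn": [0,0,0]},{"offset": [0,0,-60],"turn": [0,0,0]},{"offset": [0,0,-90],"turn": [0,0,0]}]' --hand 0

```text
clock: 15.7
ee_pos: [0.5685, -0.2716, 0.3686]
tool_rot: [0.86, -0.105, 0.495, 0.06]
ft_force: [-0.0, -0.4, 0.7]
finger_gap: 0.0768
grasp_force: 0.0
```

Run:
```python
from k import *
st(); F=np.diag([-1,-1,1])
# staging above forceps, keep flip; heading -6deg, tilt back 0
C=tool(-.25,np.radians(60))@F; B=tool(-.25,0)@F; pB=[.50,-.2,.40]
print(delta(pB,B))
G=tool(-.105,0)@F; pG=[.466,.333,.16]; print(ik(pG,G), delta(pG,G,pB,B))
for pd in(-10,-20): print(pd,ik([.466,.333,.02],tool(-.105,np.radians(pd))@F))
```

```text
{'clock': 15.7, 'joints': [-0.8889, 0.1998, 2.024, 1.6103, 0.5489, -0.4075], 'ee_pos': [0.5685, -0.2716, 0.3686], 'tool_rot': [0.8602, -0.1051, 0.4954, 0.0599], 'ft_force': [-0.0474, -0.4204, 0.7325], 'finger_gap': 0.0768, 'grasp_force': 0.0}
(array([-14.9, -53.1, -88.1]), array([-0.005, -1.045,  0.006]))
(array([0.43, 0.54, 1.63, 0.  , 0.98, 2.1 ]), True) (array([-164.8, -508. ,  240. ]), array([ 0.   ,  0.   , -0.145]))
-10 (array([0.38, 0.8 , 1.6 , 0.1 , 0.91, 1.99]), True)
-20 (array([0.34, 0.85, 1.49, 0.17, 1.12, 1.92]), True)
```

apply_moves --targets '[{"offset": [0,-5,-30],"turn": [0,-0.1,0]},{"offset": [-2,-15,-60],"turn": [0,-0.2,0]},{"offset": [-8,-25,-88],"turn": [0,-0.3,0]},{"offset": [-15,-35,-88],"turn": [0,-0.42,0]},{"offset": [-15,-45,-88],"turn": [0,-0.54,0]},{"offset": [-15,-53,-88],"turn": [0,-0.66,0]},{"offset": [-15,-53,-88],"turn": [0,-0.78,0]},{"offset": [-15,-53,-88],"turn": [0,-0.9,0]},{"offset": [-15,-53,-88],"turn": [0,-1.02,0]},{"offset": [-15,-53,-88],"turn": [0,-1.045,0]},{"offset": [-15,-53,-88],"turn": [0,-1.045,0]}]'

```text
clock: 16.62
ee_pos: [0.5003, -0.2008, 0.4019]
tool_rot: [0.992, -0.121, 0.028, 0.004]
ft_force: [0.5, -1.3, 0.1]
finger_gap: 0.087
grasp_force: 0.0
```

apply_moves --targets '[{"offset": [-13,-40,10],"turn": [0,0,-0.012]},{"offset": [-26,-80,20],"turn": [0,0,-0.024]},{"offset": [-39,-119,30],"turn": [0,0,-0.036]},{"offset": [-52,-158,40],"turn": [0,0,-0.048]},{"offset": [-65,-197,50],"turn": [0,0,-0.06]},{"offset": [-78,-236,60],"turn": [0,0,-0.072]},{"offset": [-91,-275,70],"turn": [0,0,-0.084]},{"offset": [-104,-314,80],"turn": [0,0,-0.096]},{"offset": [-117,-353,90],"turn": [0,0,-0.108]},{"offset": [-130,-392,100],"turn": [0,0,-0.12]},{"offset": [-140,-430,110],"turn": [0,0,-0.132]},{"offset": [-150,-465,120],"turn": [0,0,-0.145]}]'

```text
clock: 17.62
ee_pos: [0.4733, 0.2833, 0.273]
tool_rot: [0.998, -0.048, 0.03, 0.005]
ft_force: [0.2, -0.9, -0.7]
finger_gap: 0.0869
grasp_force: 0.0
```

Run:
```python
from k import *
st(); F=np.diag([-1,-1,1])
O=np.array([.633,-.29]);X=np.array([.969,-.247])
for i in range(4):
    c=cam('side'); P=cloud(c); d=P-[*O,0]; xs=d[...,0]*X[0]+d[...,1]*X[1]; ys=-d[...,0]*X[1]+d[...,1]*X[0]
    m=(xs>-.06)&(xs<.03)&(abs(ys)<.1)&(P[...,2]>.225)&(P[...,2]<.37)
    for lo,hi in((.225,.26),(.26,.30),(.30,.37)):
        k=m&(P[...,2]>lo)&(P[...,2]<hi); print(lo,k.sum(),xs[k].min().round(3) if k.any() else '',xs[k].max().round(3) if k.any() else '',np.median(ys[k]).round(4),end=' | ')
    print()
S=cam('side'); cv2.imwrite('pics/p5.png',np.hstack([cv2.resize(S['pixels'][240:340,245:350],None,fx=3.8,fy=3.8,interpolation=2),cv2.resize(S['pixels'][45:145,255:360],None,fx=3.8,fy=3.8,interpolation=2)]))
G=tool(-.105,0)@F; pG=[.466,.333,.16]; print(delta(pG,G))
```

```text
{'clock': 17.6167, 'joints': [0.3553, 0.3525, 1.5894, -0.0361, 1.1488, 2.0371], 'ee_pos': [0.4733, 0.2833, 0.273], 'tool_rot': [0.9984, -0.0485, 0.03, 0.0051], 'ft_force': [0.1566, -0.8726, -0.6993], 'finger_gap': 0.0869, 'grasp_force': 0.0}
0.225 22 -0.043 -0.003 0.0011 | 0.26 18 -0.051 0.004 0.0011 | 0.3 28 -0.007 0.003 0.0002 | 
0.225 21 -0.04 -0.003 0.0025 | 0.26 22 -0.05 0.002 0.0016 | 0.3 27 -0.007 0.002 0.0003 | 
0.225 21 -0.038 0.005 0.0018 | 0.26 21 -0.049 0.002 0.001 | 0.3 26 -0.006 0.005 0.0 | 
0.225 21 -0.042 -0.001 0.0033 | 0.26 24 -0.047 0.002 0.0021 | 0.3 23 -0.006 0.0 0.0017 | 
(array([-19.4, -51.6, 111.6]), array([ 0.008, -0.06 ,  0.008]))
```

View pics/p5.png

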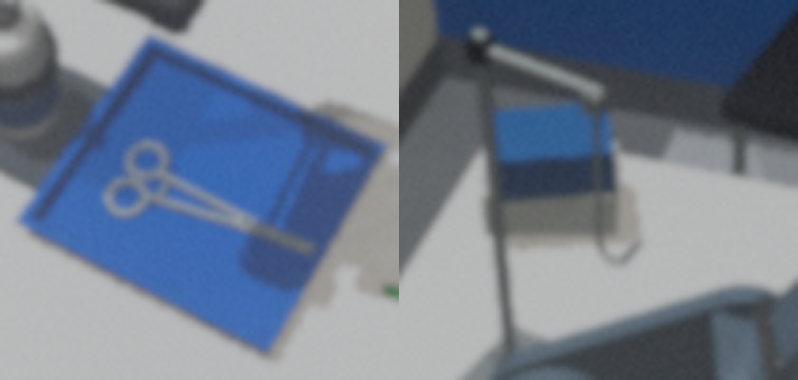

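Run:
```python
from k import *
import pickle
T=pickle.load(open('top.pkl','rb')); S=pickle.load(open('side.pkl','rb'))
for c,pts in((S,[(277.6,291.6),(283.7,281.6),(327.1,305)]),(T,[(237,183.75),(249.5,185),(238.25,237)])):
    a,b,j=[plane(c,u,v,.0085)[:2] for u,v in pts]; m=(a+b)/2; ax=(m-j)/np.linalg.norm(m-j)
    print(a,b,j,'sep',np.linalg.norm(a-b),'len',np.linalg.norm(m-j),'ax',np.arctan2(ax[1],ax[0]),'perp',np.arctan2(*( (a-b)[::-1]))-np.pi/2,'grip',m-.060*ax)
F=np.diag([-1,-1,1]);G=tool(-.105,0)@F
print(delta([.467,.333,.05],G))
```

```text
[0.52338958 0.34815176] [0.517652  0.3071487] [0.35349977 0.34384915] sep 0.041402541462789405 len 0.16780472301617627 ax -0.09668488475971772 perp -0.1390278414984718 grip [0.46080101 0.33344229]
[0.52271912 0.34530197] [0.51795658 0.3057323 ] [0.35398893 0.34339751] sep 0.03985524355882463 len 0.1673071135953834 ax -0.10707603532929168 perp -0.11978216939642539 grip [0.46068148 0.33192943]
(array([-24.9, -52.5, 221.5]), array([ 0.008, -0.06 ,  0.008]))
```

apply_moves --targets '[{"offset": [-10,-20,20],"turn": [0,-0.02,0]},{"offset": [-20,-40,50],"turn": [0,-0.04,0]},{"offset": [-28,-52,85],"turn": [0.008,-0.06,0.008]},{"offset": [-28,-52,120],"turn": [0.008,-0.06,0.008]},{"offset": [-28,-52,150],"turn": [0.008,-0.06,0.008]},{"offset": [-28,-52,180],"turn": [0.008,-0.06,0.008]},{"offset": [-28,-52,205],"turn": [0.008,-0.06,0.008]},{"offset": [-28,-52,220],"turn": [0.008,-0.06,0.008]},{"offset": [-28,-52,220],"turn": [0.008,-0.06,0.008]},{"offset": [-28,-52,220],"turn": [0.008,-0.06,0.008]}]' --hand 0.5

```text
clock: 18.7
ee_pos: [0.465, 0.332, 0.0515]
tool_rot: [0.999, -0.054, -0.0, -0.0]
ft_force: [0.3, -0.2, 0.5]
finger_gap: 0.044
grasp_force: 0.0
```

Run:
```python
from k import *
st(); F=np.diag([-1,-1,1]);G=tool(-.105,0)@F
print(delta([.464,.333,.012],G))
o=ctrl.observe(); Ro=R.from_quat(o['tool_rot']).as_matrix()
for n in('side','top'):
    P=(cloud(cam(n))-o['ee_pos'])@Ro*1000; m=(abs(P[...,0])<25)&(abs(P[...,1])<60)&(P[...,2]>-60)&(P[...,2]<38); q=P[m]
    for y in range(-60,61,10):
        k=q[abs(q[:,1]-y)<5]
        if len(k)>2: print(n,y,len(k),'z',k[:,2].min().round(),k[:,2].max().round())
```

```text
{'clock': 18.7, 'joints': [0.4238, 0.7032, 1.6973, 0.0017, 0.7414, 2.101], 'ee_pos': [0.465, 0.332, 0.0515], 'tool_rot': [0.9986, -0.0538, -0.0004, -0.0004], 'ft_force': [0.2822, -0.1837, 0.5175], 'finger_gap': 0.044, 'grasp_force': 0.0}
(array([-1.1, -0.9, 39.5]), array([-0.001,  0.001, -0.003]))
side 20 6 z -40.0 -4.0
side 30 8 z -48.0 -2.0
```

apply_moves --targets '[{"offset": [-1,-1,15],"turn": [0,0,0]},{"offset": [-1,-1,28],"turn": [0,0,0]},{"offset": [-1,-1,36],"turn": [0,0,0]},{"offset": [-1,-1,39],"turn": [0,0,0]},{"offset": [-1,-1,39],"turn": [0,0,0]}]'

```text
clock: 19.22
ee_pos: [0.4637, 0.3348, 0.0127]
tool_rot: [0.999, -0.053, 0.0, -0.001]
ft_force: [-0.3, 0.3, 0.4]
finger_gap: 0.0433
grasp_force: 0.0
```

apply_moves --targets '[{"offset": [0,0,2],"turn": [0,0,0]},{"offset": [0,0,4],"turn": [0,0,0]},{"offset": [0,0,4],"turn": [0,0,0]}]'

```text
clock: 19.47
ee_pos: [0.4637, 0.3349, 0.0086]
tool_rot: [0.999, -0.052, 0.0, -0.001]
ft_force: [0.2, -0.3, -0.7]
finger_gap: 0.0434
grasp_force: 0.0
```

apply_moves --targets '[{"offset": [0,0,1],"turn": [0,0,0]},{"offset": [0,0,2],"turn": [0,0,0]},{"offset": [0,0,2],"turn": [0,0,0]}]'

```text
clock: 19.72
ee_pos: [0.4635, 0.3348, 0.0063]
tool_rot: [0.999, -0.052, -0.0, -0.001]
ft_force: [0.4, -0.5, -0.6]
finger_gap: 0.0436
grasp_force: 0.0
```

apply_moves --targets '[{"offset": [0,2,1],"turn": [0,0,0]},{"offset": [0,2,1],"turn": [0,0,0]}]'

```text
clock: 19.88
ee_pos: [0.4631, 0.3325, 0.0051]
tool_rot: [0.999, -0.052, -0.0, -0.001]
ft_force: [-0.5, 0.2, -0.7]
finger_gap: 0.0434
grasp_force: 0.0
```

apply_moves --targets '[{"offset": [0,0,0],"turn": [0,0,0]},{"offset": [0,0,0],"turn": [0,0,0]},{"offset": [0,0,0],"turn": [0,0,0]},{"offset": [0,0,0],"turn": [0,0,0]},{"offset": [0,0,0],"turn": [0,0,0]},{"offset": [0,0,0],"turn": [0,0,0]},{"offset": [0,0,0],"turn": [0,0,0]},{"offset": [0,0,0],"turn": [0,0,0]}]' --hand 1

```text
clock: 20.55
ee_pos: [0.4634, 0.3329, 0.0053]
tool_rot: [0.999, -0.052, 0.0, -0.001]
ft_force: [-0.2, 0.8, 0.2]
finger_gap: 0.0211
grasp_force: 29.8
```

```bash
cat > plan.py <<'E'
from k import *
F=np.diag([-1,-1,1]); O=np.array([.633,-.29]); X=np.array([np.cos(-.25),np.sin(-.25)]); Y=np.array([-X[1],X[0]])
def pose(xs,ys,z,pd=90,roll=.314):
    Rt=tool(-.25,np.radians(pd))@F@rz(roll).as_matrix(); return [*(O+X*xs+Y*ys),z],Rt
E
python3 - <<'E'
from plan import *
st(); o=ctrl.observe(); p0=o['ee_pos']; R0=R.from_quat(o['tool_rot']).as_matrix()
p1=np.array(p0)+[0,0,.33]; print('lift',ik(p1,R0))
p2,R2=[.47,-.2,.38],tool(-.2,0)@F; print(ik(p2,R2),delta(p2,R2,p1,R0))
for a in((-.15,0,.35,0,0),(-.15,0,.35,30,.1),(-.12,0,.34,60,.2),(-.09,0,.30,75,.314),(-.09,0,.26,90,.314),(-.07,0,.21,90,.314),(-.014,0,.163,90,.314)): print(a,ik(*pose(*a)))
E
```

```text
{'clock': 20.55, 'joints': [0.4264, 0.781, 1.7128, 0.0024, 0.6468, 2.1003], 'ee_pos': [0.4634, 0.3329, 0.0053], 'tool_rot': [0.9986, -0.0525, 0.0001, -0.0009], 'ft_force': [-0.1735, 0.7843, 0.2292], 'finger_gap': 0.0211, 'grasp_force': 29.8425}
lift (array([0.43, 0.34, 1.42, 0.  , 1.38, 2.1 ]), True)
(array([-0.62,  0.21,  1.49,  0.  ,  1.44,  1.15]), True) (array([ 62.4, 529.2, -45.6]), array([-0.002, -0.   ,  0.095]))
(-0.15, 0, 0.35, 0, 0) (array([-0.68,  0.3 ,  1.45,  0.  ,  1.39,  1.14]), True)
(-0.15, 0, 0.35, 30, 0.1) (array([-0.84,  0.1 ,  1.83,  0.4 ,  0.81,  0.86]), True)
(-0.12, 0, 0.34, 60, 0.2) (array([-0.99,  0.19,  2.17,  1.75,  0.64, -0.44]), True)
(-0.09, 0, 0.3, 75, 0.314) (array([-0.99,  0.51,  2.3 ,  2.31,  1.08, -1.01]), True)
(-0.09, 0, 0.26, 90, 0.314) (array([-1.02,  0.92,  2.37,  2.37,  1.68, -1.36]), True)
(-0.07, 0, 0.21, 90, 0.314) (array([-0.97,  1.05,  2.31,  2.41,  1.73, -1.4 ]), True)
(-0.014, 0, 0.163, 90, 0.314) (array([-0.87,  1.1 ,  2.14,  2.52,  1.65, -1.32]), True)
```

apply_moves --targets '[{"offset": [0,0,-5],"turn": [0,0,0]},{"offset": [0,0,-15],"turn": [0,0,0]},{"offset": [0,0,-30],"turn": [0,0,0]},{"offset": [0,0,-60],"turn": [0,0,0]},{"offset": [0,0,-100],"turn": [0,0,0]},{"offset": [0,0,-140],"turn": [0,0,0]},{"offset": [0,0,-180],"turn": [0,0,0]},{"offset": [0,0,-220],"turn": [0,0,0]},{"offset": [0,0,-260],"turn": [0,0,0]},{"offset": [0,0,-300],"turn": [0,0,0]},{"offset": [0,0,-330],"turn": [0,0,0]},{"offset": [0,0,-330],"turn": [0,0,0]}]'

```text
clock: 21.55
ee_pos: [0.466, 0.3337, 0.344]
tool_rot: [0.999, -0.052, 0.007, -0.004]
ft_force: [0.8, 1.4, -0.6]
finger_gap: 0.0201
grasp_force: 29.8
```

apply_moves --targets '[{"offset": [3,30,-4],"turn": [0,0,0.008]},{"offset": [8,70,-8],"turn": [0,0,0.016]},{"offset": [13,110,-12],"turn": [0,0,0.024]},{"offset": [18,150,-16],"turn": [0,0,0.032]},{"offset": [23,190,-20],"turn": [0,0,0.04]},{"offset": [28,230,-24],"turn": [0,0,0.048]},{"offset": [33,270,-28],"turn": [0,0,0.056]},{"offset": [38,310,-32],"turn": [0,0,0.064]},{"offset": [43,350,-36],"turn": [0,0,0.072]},{"offset": [48,390,-40],"turn": [0,0,0.08]},{"offset": [53,430,-44],"turn": [0,0,0.088]},{"offset": [56,465,-44],"turn": [0,0,0.095]}]'

```text
clock: 22.55
ee_pos: [0.4694, -0.1382, 0.379]
tool_rot: [0.995, -0.1, 0.0, -0.001]
ft_force: [0.9, -0.6, -1.5]
finger_gap: 0.0201
grasp_force: 29.8
```

Run:
```python
from plan import *
st(); 
for a in((-.16,0,.36,30,.1),(-.14,0,.34,60,.2)): print(delta(*pose(*a)),ik(*pose(*a)))
```

```text
{'clock': 22.55, 'joints': [-0.5159, 0.1796, 1.5334, 0.0011, 1.4289, 1.256], 'ee_pos': [0.4694, -0.1382, 0.379], 'tool_rot': [0.9949, -0.1005, 0.0001, -0.0006], 'ft_force': [0.8611, -0.5614, -1.4602], 'finger_gap': 0.0201, 'grasp_force': 29.8445}
(array([ 30.8, 108.2,  18.9]), array([0.012, 0.524, 0.145])) (array([-0.86,  0.08,  1.83,  0.4 ,  0.83,  0.85]), True)
(array([ 50.8, 109.2,  38.9]), array([0.078, 1.047, 0.225])) (array([-1.04,  0.17,  2.21,  1.72,  0.67, -0.46]), True)
```

apply_moves --targets '[{"offset": [5,20,4],"turn": [0.003,0.1,0.03]},{"offset": [12,45,8],"turn": [0.006,0.2,0.06]},{"offset": [18,70,12],"turn": [0.009,0.3,0.09]},{"offset": [24,90,15],"turn": [0.012,0.4,0.12]},{"offset": [31,108,19],"turn": [0.012,0.5,0.145]},{"offset": [35,109,23],"turn": [0.02,0.6,0.16]},{"offset": [39,109,27],"turn": [0.035,0.7,0.175]},{"offset": [43,109,31],"turn": [0.045,0.8,0.19]},{"offset": [47,109,35],"turn": [0.06,0.9,0.205]},{"offset": [51,109,39],"turn": [0.07,1.0,0.22]},{"offset": [51,109,39],"turn": [0.078,1.047,0.225]},{"offset": [51,109,39],"turn": [0.078,1.047,0.225]}]'

```text
clock: 23.55
ee_pos: [0.4997, -0.2476, 0.339]
tool_rot: [0.856, -0.187, 0.482, 0.004]
ft_force: [0.8, 0.9, -1.5]
finger_gap: 0.0206
grasp_force: 29.9
```

Run:
```python
from plan import *
st(); 
for a in((-.10,0,.28,90,.314),): print(delta(*pose(*a)),ik(*pose(*a)))
```

```text
{'clock': 23.55, 'joints': [-1.0168, 0.1508, 2.1833, 1.6095, 0.6464, -0.3392], 'ee_pos': [0.4997, -0.2476, 0.339], 'tool_rot': [0.8558, -0.1872, 0.4822, 0.0041], 'ft_force': [0.8131, 0.9138, -1.4916], 'finger_gap': 0.0206, 'grasp_force': 29.8988}
(array([-26.3,  14.9,  64.8]), array([0.121, 0.552, 0.112])) (array([-1.04,  0.87,  2.4 ,  2.35,  1.66, -1.35]), True)
```

apply_moves --targets '[{"offset": [-4,2,8],"turn": [0.02,0.08,0.02]},{"offset": [-8,4,18],"turn": [0.035,0.16,0.035]},{"offset": [-12,6,28],"turn": [0.05,0.24,0.05]},{"offset": [-16,8,38],"turn": [0.07,0.32,0.065]},{"offset": [-20,11,48],"turn": [0.09,0.4,0.08]},{"offset": [-24,13,57],"turn": [0.105,0.48,0.1]},{"offset": [-26,15,65],"turn": [0.121,0.552,0.112]},{"offset": [-26,15,65],"turn": [0.121,0.552,0.112]},{"offset": [-26,15,65],"turn": [0.121,0.552,0.112]},{"offset": [-26,15,65],"turn": [0.121,0.552,0.112]}]'

```text
clock: 24.38
ee_pos: [0.5368, -0.2653, 0.2816]
tool_rot: [0.68, -0.196, 0.706, -0.023]
ft_force: [-0.1, 0.4, 0.5]
finger_gap: 0.0207
grasp_force: 29.9
```

```bash
cat > look.py <<'E'
from plan import *
import sys
st(); o=ctrl.observe(); p=np.array(o['ee_pos']); Ro=R.from_quat(o['tool_rot']).as_matrix()
d=p[:2]-O; print('tcp stand',(d@X).round(4),(d@Y).round(4),p[2].round(4),'pitch',np.degrees(np.arccos(-Ro[2,2])).round(1),'roll', np.degrees(np.arctan2(Ro[2,1],Ro[2,0])).round(1))
# tool frame: forceps x = tool x, ring_a on -tool y (flipped)
def pt(x,y,z=-.002): return p+Ro@[x,y,z]
ra=pt(.0595,-.0195); rb=pt(.0595,.0195); print('pred ring a',ra.round(4),'b',rb.round(4),'stand',((ra[:2]-O)@X).round(4),((ra[:2]-O)@Y).round(4))
ims=[]
for n,w in(('side',(255,45,100,130)),('top',(395,50,100,130))):
    c=cam(n); u,v,W,H=w; a=cv2.resize(c['pixels'][v:v+H,u:u+W],None,fx=4,fy=4,interpolation=2)
    for P,col in((ra,(0,0,255)),(rb,(0,255,0)),(np.r_[O-.046*X,.27],(255,0,255)),(np.r_[O-.016*X,.235],(255,255,0))):
        q=proj(c,P); print(n,q.round(1)); cv2.circle(a,tuple(int(s) for s in (q-[u,v]+.5)*4),2,col,-1)
    ims.append(a)
cv2.imwrite(sys.argv[1],np.hstack(ims))
E
python3 look.py pics/p6.png
```

```text
{'clock': 24.3833, 'joints': [-1.0389, 0.8593, 2.3992, 2.3473, 1.6503, -1.3405], 'ee_pos': [0.5368, -0.2653, 0.2816], 'tool_rot': [0.6803, -0.1962, 0.7058, -0.0232], 'ft_force': [-0.1347, 0.3621, 0.4894], 'finger_gap': 0.0207, 'grasp_force': 29.8968}
tcp stand -0.0993 0.0001 0.2816 pitch 89.9 roll -18.0
pred ring a [ 0.5351 -0.2647  0.3443] b [ 0.5259 -0.3007  0.3322] stand -0.1011 0.0003
side [330.6  96.8]
side [336.  94.]
side [317.8 108. ]
side [311.3 112.6]
top [461.1 159.9]
top [474. 164.]
top [457.1 144.2]
top [455.6 136. ]
```

View pics/p6.png

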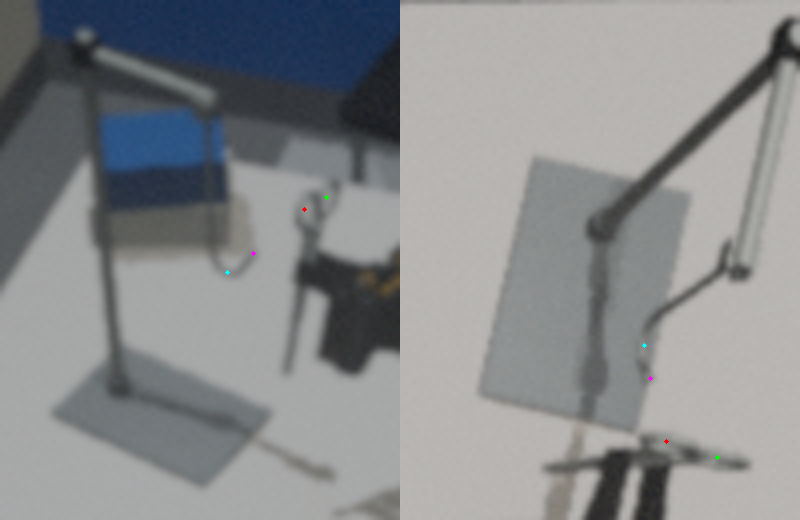

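Run:
```python
from plan import *
for xs,z in((-.085,.245),(-.08,.21),(-.065,.21),(-.052,.21),(-.044,.209),(-.036,.198),(-.029,.187),(-.022,.176),(-.015,.17),(-.014,.164)):
    p,Rt=pose(xs,.0015,z); d=delta(p,Rt); print(xs,z,d[0].tolist(),d[1].tolist(),ik(p,Rt)[1])
```

```text
-0.085 0.245 [-38.3, 10.8, 14.3] [-0.002, -0.001, 0.005] True
-0.08 0.21 [-71.6, 21.4, 19.3] [-0.002, -0.001, 0.005] True
-0.065 0.21 [-71.6, 21.5, 34.3] [-0.002, -0.001, 0.005] True
-0.052 0.21 [-71.7, 21.5, 47.3] [-0.002, -0.001, 0.005] True
-0.044 0.209 [-72.6, 21.8, 55.3] [-0.002, -0.001, 0.005] True
-0.036 0.198 [-83.1, 25.2, 63.2] [-0.002, -0.001, 0.005] True
-0.029 0.187 [-93.6, 28.5, 70.2] [-0.002, -0.001, 0.005] True
-0.022 0.176 [-104.1, 31.9, 77.2] [-0.002, -0.001, 0.005] True
-0.015 0.17 [-109.8, 33.8, 84.2] [-0.002, -0.001, 0.005] True
-0.014 0.164 [-115.5, 35.6, 85.2] [-0.002, -0.001, 0.005] True
```

Move to just before the ball and check the position numerically.

apply_moves --targets '[{"offset": [-13,4,5],"turn": [0,0,0]},{"offset": [-26,7,10],"turn": [0,0,0]},{"offset": [-38,11,14],"turn": [0,0,0]},{"offset": [-50,15,16],"turn": [0,0,0]},{"offset": [-62,19,18],"turn": [0,0,0]},{"offset": [-72,21.5,19],"turn": [0,0,0]},{"offset": [-72,21.5,24],"turn": [0,0,0]},{"offset": [-72,21.5,27],"turn": [0,0,0]},{"offset": [-72,21.5,27],"turn": [0,0,0]},{"offset": [-72,21.5,27],"turn": [0,0,0]}]'

```text
clock: 25.32
ee_pos: [0.5637, -0.2708, 0.2082]
tool_rot: [0.679, -0.195, 0.707, -0.022]
ft_force: [0.5, -0.9, -1.0]
finger_gap: 0.0203
grasp_force: 29.9
```

```bash
python3 look.py pics/p7.png
python3 - <<'E'
from plan import *
a=cv2.imread('pics/p7.png'); b=a[180:300,160:360]; c=a[300:500,550:780]
cv2.imwrite('pics/p7.png',np.hstack([cv2.resize(b,(440,264)).copy(),cv2.resize(c,(304,264))]))
for xs,z in((-.052,.21),(-.044,.209),(-.036,.198),(-.029,.187),(-.022,.176),(-.015,.17),(-.014,.164)):
    p,Rt=pose(xs,.0015,z); d=delta(p,Rt); print(xs,z,d[0].tolist(),d[1].tolist())
E
```

```text
{'clock': 25.3167, 'joints': [-0.9725, 1.0559, 2.3123, 2.4043, 1.7413, -1.411], 'ee_pos': [0.5637, -0.2708, 0.2082], 'tool_rot': [0.6791, -0.1952, 0.7073, -0.0223], 'ft_force': [0.5405, -0.8763, -0.9669], 'finger_gap': 0.0203, 'grasp_force': 29.899}
tcp stand -0.0719 0.0015 0.2082 pitch 90.1 roll -17.8
pred ring a [ 0.5617 -0.2699  0.2708] b [ 0.5526 -0.3059  0.2588] stand -0.074 0.0018
side [324.  110.7]
side [329.3 107.7]
side [317.8 108. ]
side [311.3 112.6]
top [454.2 154.2]
top [466.5 158. ]
top [457.1 144.2]
top [455.6 136. ]
-0.052 0.21 [3.0, -1.0, 20.2] [-0.001, 0.001, 0.001]
-0.044 0.209 [2.0, -0.7, 28.2] [-0.001, 0.001, 0.001]
-0.036 0.198 [-8.4, 2.7, 36.2] [-0.001, 0.001, 0.001]
-0.029 0.187 [-18.9, 6.1, 43.2] [-0.001, 0.001, 0.001]
-0.022 0.176 [-29.4, 9.5, 50.2] [-0.001, 0.001, 0.001]
-0.015 0.17 [-35.1, 11.3, 57.2] [-0.001, 0.001, 0.001]
-0.014 0.164 [-40.8, 13.2, 58.2] [-0.001, 0.001, 0.001]
```

View pics/p7.png

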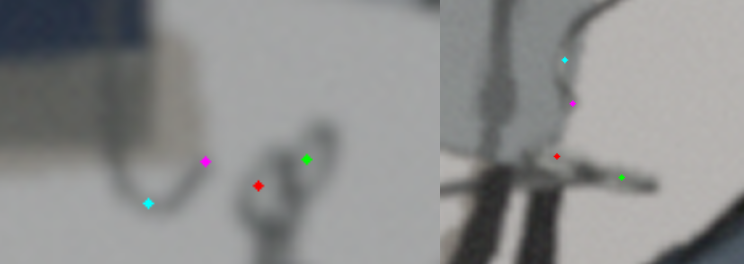

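apply_moves --targets '[{"offset": [2.5,-2.4,7],"turn": [0,0,0]},{"offset": [2.5,-2.4,14],"turn": [0,0,0]},{"offset": [2.5,-2.4,20],"turn": [0,0,0]},{"offset": [2,-2.2,25],"turn": [0,0,0]},{"offset": [1.5,-2.1,29],"turn": [0,0,0]},{"offset": [-4,-0.3,33],"turn": [0,0,0]},{"offset": [-9,1.3,36],"turn": [0,0,0]},{"offset": [-14,3,40],"turn": [0,0,0]},{"offset": [-19,4.7,43],"turn": [0,0,0]},{"offset": [-19,4.7,43],"turn": [0,0,0]}]'

```text
clock: 26.25
ee_pos: [0.6058, -0.2803, 0.1838]
tool_rot: [0.68, -0.197, 0.705, -0.023]
ft_force: [-0.2, -0.2, -0.9]
finger_gap: 0.0206
grasp_force: 29.9
```

```bash
cat > chk.py <<'E'
from plan import *
import sys
o=ctrl.observe(); p=np.array(o['ee_pos']); st(); d=p[:2]-O; print('tcp stand',(d@X).round(4),(d@Y).round(4),p[2].round(4))
for n in('side','top'):
    c=cam(n); P=cloud(c); D=P-[*O,0]; xs=D[...,0]*X[0]+D[...,1]*X[1]; ys=D[...,0]*Y[0]+D[...,1]*Y[1]
    for lo,hi,a,b in((.34,.40,-.015,.015),(.275,.33,-.012,.015),(.2,.235,-.06,.02),(.235,.26,-.06,-.005),(.26,.285,-.07,-.03)):
        k=(P[...,2]>lo)&(P[...,2]<hi)&(xs>a)&(xs<b)&(abs(ys)<.09)
        if k.sum()>2: print(n,lo,k.sum(),'xs',np.percentile(xs[k],[5,50,95]).round(3),'ys',np.percentile(ys[k],[5,50,95]).round(3),'z',P[...,2][k].min().round(3),P[...,2][k].max().round(3))
for a in sys.argv[1:]:
    xs,y,z=map(float,a.split(',')); q,Rt=pose(xs,y,z); e=delta(q,Rt); print(a,e[0].tolist(),e[1].tolist())
E
python3 chk.py -.022,.003,.176 -.015,.003,.17 -.014,.003,.164
```

```text
{'clock': 26.25, 'joints': [-0.8879, 1.0619, 2.196, 2.4995, 1.6605, -1.3253], 'ee_pos': [0.6058, -0.2803, 0.1838], 'tool_rot': [0.6804, -0.1971, 0.7054, -0.0234], 'ft_force': [-0.1833, -0.2256, -0.9078], 'finger_gap': 0.0206, 'grasp_force': 29.8991}
tcp stand -0.0287 0.0027 0.1838
side 0.34 20 xs [-0.006 -0.002  0.002] ys [-0.003  0.001  0.002] z 0.341 0.399
side 0.275 21 xs [-0.006 -0.002  0.002] ys [-0.003 -0.     0.005] z 0.279 0.329
side 0.2 49 xs [-0.042 -0.035 -0.03 ] ys [-0.047 -0.013  0.014] z 0.2 0.234
side 0.235 47 xs [-0.038 -0.034 -0.009] ys [-0.045 -0.001  0.018] z 0.235 0.26
side 0.26 11 xs [-0.05  -0.038 -0.031] ys [-0.006  0.001  0.01 ] z 0.26 0.277
top 0.34 18 xs [-0.005 -0.003  0.   ] ys [-0.002  0.001  0.003] z 0.341 0.399
top 0.275 18 xs [-0.004 -0.002  0.001] ys [-0.002  0.001  0.002] z 0.278 0.326
top 0.2 71 xs [-0.056 -0.035 -0.031] ys [-0.046 -0.006  0.018] z 0.2 0.235
top 0.235 73 xs [-0.036 -0.033 -0.008] ys [-0.044 -0.009  0.017] z 0.235 0.26
top 0.26 29 xs [-0.049 -0.035 -0.031] ys [-0.007  0.002  0.012] z 0.26 0.277
-.022,.003,.176 [-8.4, 2.6, 7.3] [-0.0, 0.003, -0.001]
-.015,.003,.17 [-14.1, 4.4, 14.3] [-0.0, 0.003, -0.001]
-.014,.003,.164 [-19.8, 6.3, 15.3] [-0.0, 0.003, -0.001]
```

apply_moves --targets '[{"offset": [-4,1.3,5],"turn": [0,0,0]},{"offset": [-8,2.6,9],"turn": [0,0,0]},{"offset": [-11,3.5,13],"turn": [0,0,0]},{"offset": [-14,4.4,16],"turn": [0,0,0]},{"offset": [-17,5.4,16.5],"turn": [0,0,0]},{"offset": [-17,5.4,16.5],"turn": [0,0,0]}]'

```text
clock: 26.85
ee_pos: [0.6216, -0.2839, 0.167]
tool_rot: [0.68, -0.197, 0.706, -0.023]
ft_force: [-0.5, -1.0, -1.3]
finger_gap: 0.0208
grasp_force: 29.9
```

apply_moves --targets '[{"offset": [-1,0.3,0],"turn": [0,0,0]},{"offset": [-2,0.6,0],"turn": [0,0,0]},{"offset": [-2,0.6,0],"turn": [0,0,0]}]'

```text
clock: 27.1
ee_pos: [0.6212, -0.284, 0.1653]
tool_rot: [0.68, -0.197, 0.706, -0.023]
ft_force: [0.6, 0.5, -1.3]
finger_gap: 0.0203
grasp_force: 29.9
```

```bash
python3 chk.py -.012,.002,.163
```

```text
{'clock': 27.1, 'joints': [-0.8616, 1.0925, 2.1467, 2.5271, 1.6479, -1.3121], 'ee_pos': [0.6212, -0.284, 0.1653], 'tool_rot': [0.6801, -0.1971, 0.7058, -0.0232], 'ft_force': [0.5588, 0.5323, -1.2614], 'finger_gap': 0.0203, 'grasp_force': 29.8989}
tcp stand -0.0129 0.0029 0.1653
side 0.34 19 xs [-0.006 -0.004 -0.001] ys [-0.003  0.     0.005] z 0.341 0.397
side 0.275 21 xs [-0.006 -0.     0.002] ys [-0.004 -0.     0.003] z 0.276 0.328
side 0.2 42 xs [-0.021 -0.019 -0.014] ys [-0.051 -0.015  0.017] z 0.2 0.235
side 0.235 29 xs [-0.038 -0.02  -0.007] ys [-0.007 -0.     0.017] z 0.235 0.259
side 0.26 5 xs [-0.05  -0.049 -0.045] ys [-0.004 -0.001  0.004] z 0.262 0.277
top 0.34 16 xs [-0.004 -0.003 -0.   ] ys [-0.001  0.002  0.004] z 0.348 0.393
top 0.275 18 xs [-0.004 -0.002  0.001] ys [-0.002  0.001  0.003] z 0.28 0.329
top 0.2 66 xs [-0.02  -0.018 -0.015] ys [-0.043 -0.019  0.013] z 0.202 0.235
top 0.235 55 xs [-0.033 -0.018 -0.007] ys [-0.03   0.001  0.018] z 0.235 0.254
top 0.26 10 xs [-0.05  -0.046 -0.039] ys [-0.001  0.002  0.003] z 0.262 0.279
-.012,.002,.163 [-2.1, 1.6, 0.9] [-0.0, 0.003, -0.001]
```

apply_moves --targets '[{"offset": [-0.5,1.5,1],"turn": [0,0,0]},{"offset": [-1.5,2,1],"turn": [0,0,0]},{"offset": [-1.5,2,1],"turn": [0,0,0]}]'

```text
clock: 27.45
ee_pos: [0.622, -0.2859, 0.1633]
tool_rot: [0.68, -0.197, 0.706, -0.023]
ft_force: [0.6, 0.4, -0.9]
finger_gap: 0.0205
grasp_force: 29.9
```

apply_moves --targets '[{"offset": [-0.7,0.2,0],"turn": [0,0,0]},{"offset": [-1.4,0.4,0],"turn": [0,0,0]},{"offset": [-1.4,0.4,0],"turn": [0,0,0]}]'

```text
clock: 27.7
ee_pos: [0.6221, -0.2857, 0.1627]
tool_rot: [0.679, -0.197, 0.707, -0.023]
ft_force: [0.8, 0.0, 2.3]
finger_gap: 0.0204
grasp_force: 29.8
```

apply_moves --targets '[{"offset": [-0.7,0.2,0],"turn": [0,0,0]},{"offset": [-1.4,0.4,0],"turn": [0,0,0]},{"offset": [-1.4,0.4,0],"turn": [0,0,0]}]'

```text
clock: 27.95
ee_pos: [0.6222, -0.2858, 0.1624]
tool_rot: [0.678, -0.196, 0.708, -0.023]
ft_force: [-0.3, 0.9, 5.1]
finger_gap: 0.0206
grasp_force: 29.6
```

```bash
python3 chk.py
```

```text
{'clock': 27.95, 'joints': [-0.8628, 1.1018, 2.139, 2.5252, 1.6546, -1.3143], 'ee_pos': [0.6222, -0.2858, 0.1624], 'tool_rot': [0.6783, -0.196, 0.7077, -0.0229], 'ft_force': [-0.2981, 0.9302, 5.0822], 'finger_gap': 0.0206, 'grasp_force': 29.6088}
tcp stand -0.0115 0.0014 0.1624
side 0.34 17 xs [-0.005 -0.004  0.   ] ys [-0.002  0.002  0.004] z 0.343 0.393
side 0.275 24 xs [-0.005 -0.003  0.001] ys [-0.003  0.001  0.004] z 0.277 0.329
side 0.2 41 xs [-0.021 -0.018 -0.014] ys [-0.053 -0.015  0.015] z 0.201 0.235
side 0.235 24 xs [-0.034 -0.018 -0.009] ys [-0.009  0.001  0.013] z 0.236 0.253
side 0.26 7 xs [-0.052 -0.045 -0.041] ys [-0.003  0.003  0.006] z 0.26 0.277
top 0.34 16 xs [-0.005 -0.003  0.001] ys [-0.001  0.002  0.004] z 0.345 0.391
top 0.275 19 xs [-0.004 -0.002  0.001] ys [-0.     0.002  0.004] z 0.276 0.325
top 0.2 67 xs [-0.019 -0.017 -0.014] ys [-0.044 -0.02   0.016] z 0.2 0.234
top 0.235 47 xs [-0.034 -0.017 -0.008] ys [-0.008  0.003  0.013] z 0.235 0.257
top 0.26 8 xs [-0.049 -0.046 -0.041] ys [-0.001  0.003  0.006] z 0.263 0.278
```

apply_moves --targets '[{"offset": [1,-0.3,0],"turn": [0,0,0]},{"offset": [1.4,-0.4,0],"turn": [0,0,0]},{"offset": [1.4,-0.4,0],"turn": [0,0,0]}]'

```text
clock: 28.3
ee_pos: [0.622, -0.2856, 0.1625]
tool_rot: [0.68, -0.197, 0.706, -0.023]
ft_force: [0.2, 0.4, 3.3]
finger_gap: 0.0205
grasp_force: 29.7
```

apply_moves --targets '[{"offset": [0,0,0],"turn": [0,0,0]},{"offset": [0,0,0],"turn": [0,0,0]},{"offset": [0,0,0],"turn": [0,0,0]},{"offset": [0,0,0],"turn": [0,0,0]},{"offset": [0,0,0],"turn": [0,0,0]},{"offset": [0,0,0],"turn": [0,0,0]},{"offset": [0,0,0],"turn": [0,0,0]},{"offset": [0,0,0],"turn": [0,0,0]},{"offset": [0,0,0],"turn": [0,0,0]},{"offset": [0,0,0],"turn": [0,0,0]}]' --hand 0

```text
clock: 29.13
ee_pos: [0.622, -0.2856, 0.162]
tool_rot: [0.68, -0.197, 0.706, -0.023]
ft_force: [0.4, -0.4, -0.2]
finger_gap: 0.0794
grasp_force: 0.0
```

```bash
python3 chk.py
```

```text
{'clock': 29.1333, 'joints': [-0.8629, 1.0992, 2.1406, 2.5255, 1.6486, -1.3128], 'ee_pos': [0.622, -0.2856, 0.162], 'tool_rot': [0.68, -0.1969, 0.7059, -0.0232], 'ft_force': [0.4198, -0.4333, -0.2476], 'finger_gap': 0.0794, 'grasp_force': 0.0}
tcp stand -0.0118 0.0016 0.162
side 0.34 17 xs [-0.005 -0.002  0.002] ys [-0.005  0.     0.004] z 0.341 0.392
side 0.275 25 xs [-0.006 -0.001  0.002] ys [-0.004  0.     0.004] z 0.279 0.33
side 0.2 37 xs [-0.02  -0.016 -0.012] ys [-0.053 -0.015  0.016] z 0.202 0.233
side 0.235 25 xs [-0.038 -0.019 -0.008] ys [-0.004  0.002  0.015] z 0.236 0.259
side 0.26 6 xs [-0.051 -0.046 -0.045] ys [-0.001  0.002  0.004] z 0.263 0.274
top 0.34 16 xs [-0.004 -0.002 -0.   ] ys [-0.001  0.002  0.003] z 0.344 0.389
top 0.275 16 xs [-0.004 -0.003  0.   ] ys [0.    0.002 0.004] z 0.28 0.324
top 0.2 65 xs [-0.019 -0.015 -0.012] ys [-0.046 -0.022  0.015] z 0.2 0.234
top 0.235 48 xs [-0.031 -0.017 -0.008] ys [-0.013  0.002  0.014] z 0.235 0.258
top 0.26 12 xs [-0.049 -0.045 -0.039] ys [-0.001  0.003  0.005] z 0.262 0.277
```

Hanging quietly. Retract straight back.

apply_moves --targets '[{"offset": [0,0,0],"turn": [0,0,0]},{"offset": [0,0,-5],"turn": [0,0,0]},{"offset": [0,0,-15],"turn": [0,0,0]},{"offset": [0,0,-30],"turn": [0,0,0]},{"offset": [0,0,-45],"turn": [0,0,0]},{"offset": [0,0,-60],"turn": [0,0,0]},{"offset": [0,0,-75],"turn": [0,0,0]},{"offset": [0,0,-85],"turn": [0,0,0]},{"offset": [0,0,-85],"turn": [0,0,0]},{"offset": [0,0,-85],"turn": [0,0,0]},{"offset": [0,0,-85],"turn": [0,0,0]},{"offset": [0,0,-85],"turn": [0,0,0]}]'

```text
clock: 30.23
ee_pos: [0.5401, -0.2646, 0.1625]
tool_rot: [0.68, -0.196, 0.706, -0.023]
ft_force: [0.3, 0.3, 0.1]
finger_gap: 0.0871
grasp_force: 0.0
```

Run:
```python
from plan import *
st()
for i in range(5):
    c=cam('side'); P=cloud(c); D=P-[*O,0]; xs=D[...,0]*X[0]+D[...,1]*X[1]; ys=D[...,0]*Y[0]+D[...,1]*Y[1]
    for lo,hi in((.05,.10),(.12,.17),(.2,.233),(.28,.37)):
        k=(P[...,2]>lo)&(P[...,2]<hi)&(xs>-.08)&(xs<.06)&(abs(ys)<.07); print(lo,k.sum(),np.median(xs[k]).round(3),np.median(ys[k]).round(3),end=' | ')
    print()
    for _ in range(2): ctrl.read_camera('top')
P=cloud(cam('top')); q=P[(P[...,2]>.03)&(P[...,2]<.1)&(P[...,0]>.4)&(P[...,0]<.8)&(P[...,1]>-.2)&(P[...,1]<.15)]; print('rack',cv2.minAreaRect((q[:,:2]*1000).astype(np.float32)))
q=P[(P[...,2]>.19)&(P[...,2]<.25)&(P[...,0]>.6)&(P[...,0]<.67)&(P[...,1]>.27)&(P[...,1]<.33)]; print('pump',np.percentile(q[:,2],80))
```

```text
{'clock': 30.2333, 'joints': [-1.0275, 1.2255, 2.3388, 2.3168, 1.8659, -1.5634], 'ee_pos': [0.5401, -0.2646, 0.1625], 'tool_rot': [0.6798, -0.1961, 0.7063, -0.023], 'ft_force': [0.3007, 0.297, 0.0764], 'finger_gap': 0.0871, 'grasp_force': 0.0}
0.05 22 -0.016 0.032 | 0.12 40 -0.017 0.009 | 0.2 39 -0.016 -0.019 | 0.28 38 -0.002 0.0 | 
0.05 23 -0.015 0.032 | 0.12 39 -0.016 0.007 | 0.2 39 -0.017 -0.01 | 0.28 34 -0.002 -0.001 | 
0.05 22 -0.016 0.033 | 0.12 42 -0.016 0.006 | 0.2 32 -0.017 -0.012 | 0.28 33 -0.002 0.0 | 
0.05 21 -0.016 0.038 | 0.12 44 -0.017 0.013 | 0.2 39 -0.016 -0.014 | 0.28 36 -0.002 0.001 | 
0.05 22 -0.016 0.04 | 0.12 42 -0.016 0.015 | 0.2 36 -0.017 -0.016 | 0.28 36 -0.003 0.001 | 
rack ((619.2390747070312, -4.488124847412109), (22.407503128051758, 101.83637237548828), 5.249701499938965)
pump 0.2122279021230403
```

Forceps hang by the ring, quiet; pump up, rack untouched. Hand in.

```bash
python3 -c "
from station import ctrl
print(ctrl.close_job())"
```

```text
the job is handed in; nothing more can be done
None
```

The job is handed in at about 31 s of the 72 s. The pump was pressed to its stop at about 18 N and came back up, the hook was brought to rest, and the forceps hang quietly by one finger ring; the rack hadn't moved. The cassettes weren't checked again, and handing in returned no verdict.

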